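# Set the indexed stop of a gang-drilling jig and stack the plates in it

### The job

Set the sliding stop of the drilling jig for the two loose steel plates: pull its T-handled plunger and twist it so that it stays parked out, slide the stop to the one notch at which the plates just fit between it and the fixed end, and twist the plunger back so that it drops fully home there. Then lay both plates flat in the jig as one square pile, lengthwise between fixed end and stop and pushed back against the two pins, setting each down gently rather than dropping it. Leave the oil can, battery, tape measure and box of drill bits where they are.

Things in the scene. Friction and masses are not known exactly. Their poses are not given: they have to be found in the camera images.
- jig: Drilling jig bolted to the bench, origin on the bench: aluminium base spanning (mm) x -115..95, y -125..165, 12 thick. z up; x points from the operator's side to the back pins; y runs along the dark rail, which stands at x -100..-50, up to 60 high. The bare bed (base top, z 12) lies between rail and pins; x -35..3 beside the pile is free.
- bed (a point): Point on the bed under the middle of the finished pile (jig frame: x 30, y 0, z 12 mm). Axes as the jig's.
- pins (a point): Midway between the two steel back pins, on the bed (jig frame: x 60, y 0, z 12 mm). The pins, 10 mm dia and 29 mm tall, stand 42 mm to either side along y, nothing between them; a plate pushed back on them has its far edge at x 55, so its centre at x 30.
- end_face (a point): Foot of the fixed end's face, in line with the pile (jig frame: x 30, y -62.5, z 12 mm). The steel block is 28 mm thick beyond this face, spans x 3..58 and stands 26 mm above the bed, upper edge bevelled 5 mm.
- stop (a joint): Slide of the stop, m, growing along the jig's +y, away from the fixed end. Clear length between them is 61 mm plus this. Notches at 0, 0.016, 0.032 .. 0.096, with bevelled mouths that draw the plunger in from 5 mm off; 0.064 leaves 125 mm, the notch for 120 mm plates. Starts in a notch from 0 to 0.048. Plunger out: slides with 1 N; home: held, with 1 mm play.
- stop_face (a point): Foot of the stop's face at bed level (x 30 mm in the jig's frame). The steel bar behind it is 22 mm thick, 26 mm above the bed, upper edge bevelled 5 mm; the grey carriage that carries it on the rail lies 9 to 53 mm beyond the face and reaches 80 mm above the bench. The plunger's axis is 31 mm beyond the face.
- t_grip (a point): Centre of the plunger's black T-handle: bar 44 mm long (its y), 12 wide (its x), 14 high (its z). Its z is the plunger's axis, leaning 35 degrees from vertical towards the jig's -x: pull along it. When home the bar lies along the rail. Below the bar's centre (along the axis) a 10 mm stem, then from 21 mm the slotted crown, 24 mm wide.
- plunger (a joint): How far the spring plunger is pulled out, m: 0 home in a notch, 0.016 at most. It clears the notches at 0.010 and the crown, on which it is parked by twisting, at 0.0115. The spring pulls back with 5 N at home, 9 N when out.
- t_handle (a joint): Twist of the T-handle about its z, rad, 1.6 at most either way; 0 is along the rail. At home the crown's slot lets it turn 0.2 only. Pulled past 0.0115 m it turns freely either way; twisted 0.6 or more it stays parked out, on the crown at 0.0115 m. Turned back to within 0.15 of 0 it is free to go home, if the stop is at a notch.
- plate_a_center (a point): Centre of a flat steel plate 120 mm (its x) by 50 mm (its y) by 8 mm (its z), about 0.38 kg, with two scribed crosses on top, lying on the bench.
- plate_b_center (a point): Centre of the other plate, the same in every way.
- plate_a: The same plate as plate_a_center: origin at the centre of its underside.
- plate_b: The same plate as plate_b_center: origin at the centre of its underside.
- oil: Bystander: metal oil can with a black cap, 65 mm dia, 200 mm tall; origin at its foot.
- battery: Bystander: black drill battery pack, 115 (x) by 75 (y) by 62 mm high; origin under its centre.
- tape: Bystander: black tape measure, 70 (x) by 38 (y) by 66 mm high; origin under its centre.
- bit_box: Bystander: dark flat steel box of drill bits, 85 (x) by 55 (y) by 26 mm high; origin under its centre.
Things that resemble listed ones, but are neither listed nor needed, are in the scene too. Leave any brown, orange or turquoise look-alike of the plate_b alone.

How it is judged:
By the outcome, as a careful person would: the job done as asked, in the order asked, and still so for the second after the job is handed in, with the robot touching nothing.
It also fails if it takes over 72 s, if anything falls off the work surface, if the arm or the gripper's body presses on something with over 40 N, if the wrist force passes 120 N, or if a joint passes its speed limit or range.

### The arm

A 7-joint arm with a two-finger parallel gripper is mounted at the origin on the work surface. World frame = base frame: x ahead of the robot, y to its left, z up, the work surface at z = 0. Lengths are in m, angles in rad, forces in N, time in s.
With the tool pointing down it reaches from about 0.35 to 0.9 m from the base axis. Payload 8.1 kg.
Tool frame: the origin (TCP) lies on the centre line of the jaws, within the pads' length; the fingertips stand 19 mm ahead of it and the grasp point (between the pads) is the TCP (arm.tip_reach is the distance from the TCP to the fingertips, in m); z points along the fingers, y is the line along which they close (so a half turn about z gives the same grasp; the last joint's range is limited). The gripper opens to 92 mm and grips with 3 to 60 N. Pads are 19 mm wide; open, the fingers measure 130 mm over their backs; the gripper's body (75 mm by 190 mm) begins 47 mm behind the grasp point.
Start: joints at [-1.325, 0.434, 0.025, 1.573, -0.012, 1.134, -0.075], TCP at [0.214, 0.587, 0.21] pointing down, gripper open.
Joint ranges: [-2.62, 2.62], [-0.44, 2.09], [-1.27, 1.32], [0.08, 2.57], [-1.32, 4.46], [0.12, 2], [-2.74, 2.74]. Speed limits (rad/s): [2.22, 2.22, 3.01, 3.01, 3.14, 3.14, 3.14].

### API

Orientations are given as a rotation vector (axis times angle).
In Python, from cell import arm gives the robot as it stands.
- The arm moves only by the tool arm_command, never from a script. Its argument "targets" is a list that holds one entry, the list of rows, each a list of 6 numbers: the shift along the tool's x, y, z in m, then the turn, a rotation vector about the tool's x, y, z in rad. A call has 1 to 10 rows; each row shifts and turns the commanded pose from where the row before left it, along the tool's axes as they then stand; what a row does not reach is not made up. A row lasts 1/8 s, in which the tool goes at most 62.5 mm and 10.7 degrees, less where a joint would pass 70% of its speed; a pose out of reach is approached as far as the arm can. A call with a gripper value outside its range is refused whole. "jaw" is the finger opening in m, from 0 to 0.0918, set as the call begins (left out, the last holds). The fingers move at their own pace and stop on an object; "newtons" is the grip in N (left out, the last holds). Time passes only in rows, so rows that do not move let the fingers close. It gives the time, the measured TCP pose, the force, the opening and the grip force at its end, in the units of the state.
- arm.observe(): the state, without advancing time (a new reading comes with each control period).
- arm.get_image(name): name is "scene" or "top" or "wrist"; returns a dict with "pixels" (400x640x3 uint8, red, green, blue), "z_map" (400x640 float32, m along the optical axis (not along the pixel's ray), 0 where there is no reading), "fx", "fy", "cx", "cy" (pixels), "dist" ([k1, k2, p1, p2, k3] as OpenCV has them; the pictures are not rectified), "xyz" and "rotation" of the camera in the world; the wrist camera has in their place "T_tool_cam" (4x4, takes a point from camera to tool coordinates, whose origin is the TCP and whose axes are the flange's). Camera axes: x right, y down, z forward; pixel columns grow to the right and rows downward; lengths in m; the calibration is good to about 2 mm. A picture is of the moment at which its call begins: read the wrist's pose just before it.
- arm.sign_off(): hands the job in; it is judged then, once.
The state is a dict: "clock": time; "joints": joint angles; "dq": joint speeds; "joint_efforts": joint torques, N m; "position": TCP position; "ee_rot": TCP orientation; "force": force on the tool from outside, world axes, zero at the start; "ft_torque": the same for the moment, N m; "width": opening from 0.0 (shut) to 1.0 (fully open); "gripper_force": force on a finger pad.
Only numpy, scipy, OpenCV 4.12 (cv2) and the standard library are available. Lean on these libraries where they do the work, as an engineer would, in place of code of your own. Each camera call takes 0.05 s, during which the arm holds its last target. There are 200 camera calls.

## Working session

There is one attempt and no reset: what is moved stays moved. The work goes in short steps, Python scripts to look and compute and a tool call to move; the robot and the scene stay as the last step left them, time stands still between calls to the robot, and variables do not carry over. Pictures are saved under pics/ and viewed, at most 10 in all, crops included, and the job is handed in when it is done.

Besides the shell and the picture viewer there is one more tool, called after "Call:" as name(argument=value, ...) on one line, values as JSON. arm_command: Moves the arm, as the interface text tells. Its arguments: {"type":"object","properties":{"targets":{"type":"array","items":{"type":"array","items":{"type":"array","items":{"type":"number"}}}},"jaw":{"type":"number"},"newtons":{"type":"number"}},"required":["targets"]}

```bash
ls; mkdir -p pics
cat > h.py <<'E'
import numpy as np, cv2
from scipy.spatial.transform import Rotation as R
from cell import arm
def grab(name):
    s=arm.observe(); im=arm.get_image(name); im['s']=s
    im['K']=np.array([[im['fx'],0,im['cx']],[0,im['fy'],im['cy']],[0,0,1.]])
    im['D']=np.array(im['dist'],float)
    if name=='wrist':
        T=np.eye(4); T[:3,:3]=R.from_rotvec(s['ee_rot']).as_matrix(); T[:3,3]=s['position']
        M=T@np.array(im['T_tool_cam']); im['R'],im['t']=M[:3,:3],M[:3,3]
    else:
        r=np.array(im['rotation']); im['R']=r if r.shape==(3,3) else R.from_rotvec(r).as_matrix(); im['t']=np.array(im['xyz'])
    return im
def ray(im,uv):
    p=cv2.undistortPoints(np.array(uv,float).reshape(-1,1,2),im['K'],im['D'])[:,0]
    return np.c_[p,np.ones(len(p))]@im['R'].T
def onz(im,uv,z):
    d=ray(im,uv); return im['t']+d*((z-im['t'][2])/d[:,2])[:,None]
def cloud(im):
    h,w=im['z_map'].shape; u,v=np.meshgrid(np.arange(w),np.arange(h))
    d=ray(im,np.c_[u.ravel(),v.ravel()]); return (im['t']+d*im['z_map'].reshape(-1,1)).reshape(h,w,3)
def proj(im,P):
    return cv2.projectPoints(np.array(P,float).reshape(-1,1,3),cv2.Rodrigues(im['R'].T)[0],-im['R'].T@im['t'],im['K'],im['D'])[0][:,0]
def save(im,f,crop=None,s=1):
    p=im['pixels'][:,:,::-1]
    if crop: p=p[crop[1]:crop[3],crop[0]:crop[2]]
    cv2.imwrite('pics/'+f,cv2.resize(p,None,fx=s,fy=s))
E
python3 - <<'E'
from h import *
for n in('top','scene'):
    im=grab(n); save(im,n+'0.png',s=1.25); print(n,im['t'],im['R'].round(2).tolist(),im['fx'])
print(arm.observe())
E
```

```text
pics
top [ 0.21813272 -0.09116349  1.31923083] [[-0.0, -0.98, 0.22], [-1.0, 0.0, -0.0], [0.0, -0.22, -0.98]] 415.09422609437985
scene [ 1.26053135 -0.07880615  1.42257429] [[-0.04, 0.86, -0.51], [1.0, 0.04, -0.01], [0.01, -0.51, -0.86]] 446.7785760127407
{'clock': 0.1, 'joints': array([-1.32461575,  0.43514369,  0.02499283,  1.57395945, -0.01160285,
        1.13397166, -0.07510462]), 'dq': array([ 0.00027167, -0.00151557, -0.00140787, -0.00322846,  0.00072704,
        0.00251744,  0.0002308 ]), 'joint_efforts': array([ 3.03145520e-03, -6.69121385e+01,  9.87894014e-01, -3.15147114e+01,
       -6.05304586e-02,  3.73167882e-02,  8.63103833e-05]), 'position': array([0.21350157, 0.58692888, 0.20934769]), 'ee_rot': array([-5.45214840e-01, -3.09381352e+00,  2.09369615e-03]), 'force': array([0.40991755, 0.4561721 , 0.57306477]), 'ft_torque': array([-0.00902057, -0.0364043 , -0.01543313]), 'gripper_force': 0.0, 'width': 1.0011425552830844}
```

View pics/top0.png

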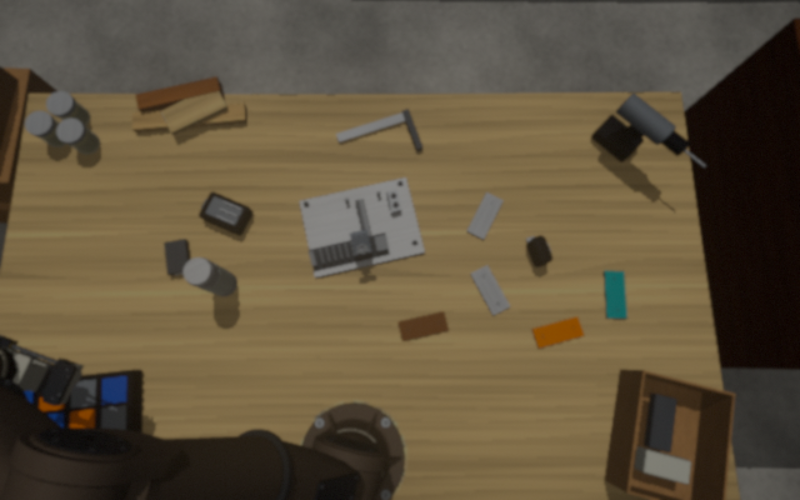

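View pics/scene0.png

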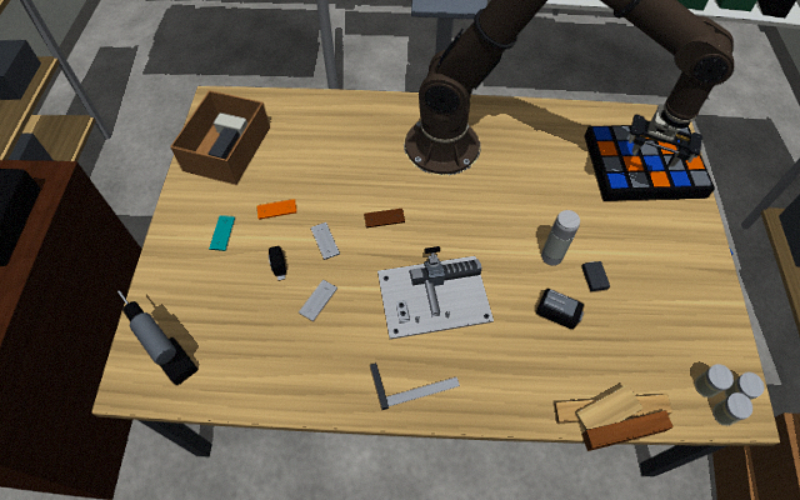

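The top view (800 px scale) has two grey plates, at (485,216) and (490,290). Their look-alikes are brown (423,326), orange (558,332) and turquoise (615,295). The jig is at (362,228), with the rail on the robot's side.

Run:
```python
from h import *
t=grab('top'); s=grab('scene')
a=cv2.resize(t['pixels'][130:270,225:425],None,fx=4,fy=4,interpolation=cv2.INTER_CUBIC)[:,:,::-1]
cv2.imwrite('pics/c_top.png',a)
for im,n,pts in((t,'top',[(388,173),(392,232),(250,195)]),(s,'scene',[(254,240),(259,193),(330,255)])):
    hsv=cv2.cvtColor(im['pixels'],cv2.COLOR_RGB2HSV)
    C=cloud(im)
    m=((hsv[:,:,1]<45)&(hsv[:,:,2]>70)).astype(np.uint8)
    k,L,st,ce=cv2.connectedComponentsWithStats(m)
    for i in range(1,k):
        if st[i,4]>250 and 200<ce[i,0]<450 and 120<ce[i,1]<290:
            mm=(L==i).astype(np.uint8)
            z=np.median(C[mm>0][:,2])
            c=max(cv2.findContours(mm,cv2.RETR_EXTERNAL,cv2.CHAIN_APPROX_NONE)[0],key=len)[:,0]
            for zz in (0.008,0.012):
                P=onz(im,c,zz)[:,:2]
                r=cv2.minAreaRect((P*1000).astype(np.float32))
                print(n,i,ce[i].round(),st[i,4],'z',z.round(4),zz,np.round(r[0],1),np.round(r[1],1),round(r[2],1))
```

```text
top 8 [290. 179.] 4922 z 0.012 0.008 [566.  -15.1] [212.4 290.1] 12.9
top 8 [290. 179.] 4922 z 0.012 0.012 [565.  -15.4] [211.7 289.2] 12.9
top 9 [388. 172.] 531 z 0.0068 0.008 [ 594.5 -339.2] [ 48.2 120. ] 62.1
top 9 [388. 172.] 531 z 0.0068 0.012 [ 593.4 -338.5] [ 48.1 119.6] 62.1
top 17 [392. 232.] 579 z 0.0068 0.008 [ 398.1 -343.6] [118.9  49.5] 26.5
top 17 [392. 232.] 579 z 0.0068 0.012 [ 397.6 -342.8] [118.5  49.3] 26.5
scene 315 [260. 192.] 370 z 0.0087 0.008 [ 397.8 -345.5] [121.5  50.2] 26.6
scene 315 [260. 192.] 370 z 0.0087 0.012 [ 400.2 -344.8] [121.2  50.1] 26.6
scene 335 [346. 239.] 3882 z 0.0131 0.008 [548.2 -16.3] [243.4 298.5] 12.8
scene 335 [346. 239.] 3882 z 0.0131 0.012 [550.2 -16.5] [242.7 297.6] 12.8
scene 354 [254. 240.] 455 z 0.0084 0.008 [ 593.6 -341.6] [ 51.6 121.3] 62.0
scene 354 [254. 240.] 455 z 0.0084 0.012 [ 595.5 -340.9] [ 51.4 121. ] 62.0
scene 373 [448. 242.] 301 z 0.0592 0.008 [569.2 341.2] [86.7 51.9] 65.3
scene 373 [448. 242.] 301 z 0.0592 0.012 [571.2 340.1] [86.5 51.8] 65.3
```

View pics/c_top.png

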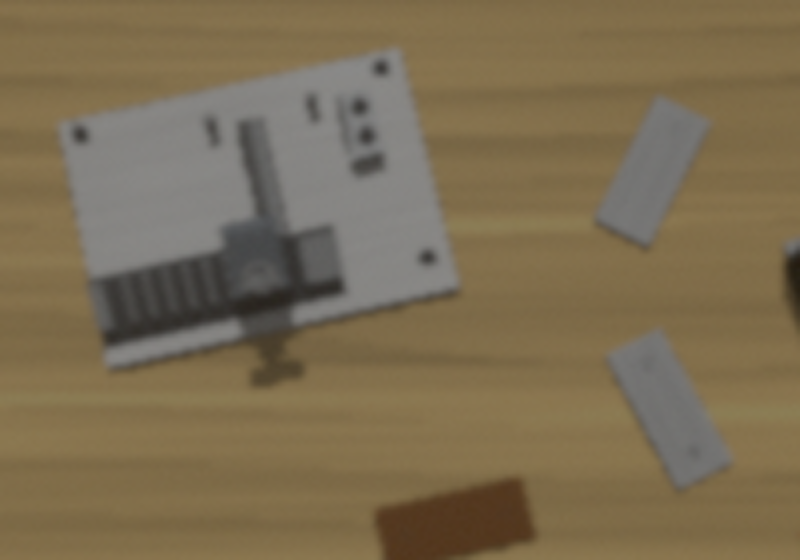

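The crop shows the jig turned about +13°. The stop bar runs from (255,122) to (275,225) and the pins are at (212,130) and (313,108). The fixed end is at (365,135). The carriage is at (258,262), with the T-handle's shadow below it. The grey plates are at (653,170) and (670,410).

```bash
cat >> h.py <<'E'
th=np.radians(12.85); JO=np.array([0.5792,-0.0327,0.])
JR=R.from_euler('z',th).as_matrix()
def toj(P): return (np.asarray(P)-JO)@JR
def tow(p): return np.asarray(p)@JR.T+JO
E
python3 - <<'E'
from h import *
s=grab('scene');t=grab('top')
a=cv2.resize(s['pixels'][185:285,290:410],None,fx=5,fy=5,interpolation=cv2.INTER_CUBIC)[:,:,::-1]
cv2.imwrite('pics/c_sc.png',a)
for im in(s,t):
    C=toj(cloud(im))*1000
    m=(abs(C[...,0]+10)<140)&(abs(C[...,1]-20)<150)&(C[...,2]>84)&(C[...,2]<180)
    P=C[m]; print(len(P)); 
    v,u=np.nonzero(m); 
    if len(P): print(np.c_[u,v,P].round(0)[::max(1,len(P)//30)].astype(int).tolist(), P[:,2].max())
E
```

```text
68
[[348, 197, -118, 40, 94], [350, 197, -112, 45, 103], [341, 198, -115, 14, 100], [343, 198, -117, 22, 95], [345, 198, -113, 28, 99], [347, 198, -108, 33, 106], [349, 198, -107, 40, 105], [351, 198, -107, 47, 103], [340, 199, -113, 10, 97], [342, 199, -108, 16, 104], [344, 199, -108, 23, 102], [346, 199, -110, 31, 97], [348, 199, -105, 37, 102], [350, 199, -107, 44, 98], [339, 200, -112, 7, 93], [341, 200, -105, 12, 103], [343, 200, -104, 19, 103], [345, 200, -108, 27, 95], [347, 200, -103, 33, 101], [349, 200, -105, 41, 94], [351, 200, -106, 48, 92], [341, 201, -104, 12, 98], [343, 201, -105, 19, 95], [345, 201, -103, 26, 96], [347, 201, -102, 33, 95], [349, 201, -101, 39, 96], [340, 202, -103, 8, 94], [342, 202, -106, 16, 88], [344, 202, -101, 22, 93], [346, 202, -101, 29, 91], [345, 203, -100, 26, 87], [345, 204, -97, 25, 86], [347, 204, -97, 32, 84], [346, 207, -85, 26, 84]] 106.19904074434739
75
[[292, 198, -85, 22, 84], [288, 199, -85, 35, 86], [290, 202, -96, 31, 86], [293, 202, -99, 22, 90], [295, 202, -101, 16, 96], [297, 202, -103, 10, 97], [290, 203, -101, 31, 98], [292, 203, -103, 25, 98], [294, 203, -105, 20, 101], [296, 203, -105, 14, 98], [284, 204, -99, 50, 93], [286, 204, -102, 44, 98], [288, 204, -103, 38, 99], [290, 204, -104, 32, 99], [292, 204, -106, 26, 98], [294, 204, -108, 20, 101], [296, 204, -109, 14, 99], [283, 205, -101, 53, 93], [285, 205, -104, 47, 97], [287, 205, -105, 41, 97], [289, 205, -108, 35, 104], [291, 205, -109, 30, 102], [293, 205, -110, 24, 101], [295, 205, -110, 18, 97], [297, 205, -111, 12, 94], [285, 206, -107, 48, 100], [287, 206, -108, 42, 98], [289, 206, -110, 36, 99], [291, 206, -111, 30, 100], [293, 206, -112, 24, 98], [295, 206, -113, 19, 96], [284, 207, -109, 51, 99], [286, 207, -111, 45, 100], [288, 207, -112, 40, 97], [290, 207, -112, 34, 92], [292, 207, -114, 28, 96], [285, 208, -113, 49, 97], [287, 208, -114, 43, 98]] 103.68451570708137
```

View pics/c_sc.png

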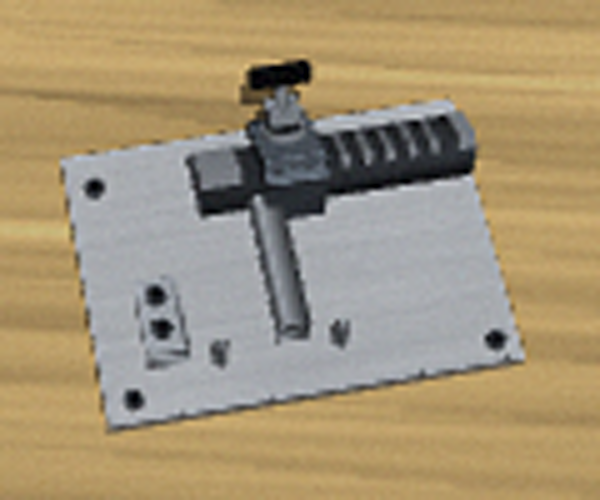

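The handle is seen at about y = 30 mm in the jig frame, so the stop is at notch 0 and needs +64 mm. Next I plan the approach.

```bash
cat >> h.py <<'E'
from scipy.linalg import logm,expm
def cur():
    s=arm.observe(); T=np.eye(4); T[:3,:3]=R.from_rotvec(s['ee_rot']).as_matrix(); T[:3,3]=s['position']; return T
def plan(T0,T1,n,lab=''):
    "n equal rows (shift, turn in tool axes) from T0 to T1"
    S=expm(np.real(logm(np.linalg.inv(T0)@T1))/n)
    row=np.r_[S[:3,3].round(4),R.from_matrix(S[:3,:3]).as_rotvec().round(3)]
    print(lab,n,'x',row.tolist(),'|',np.linalg.norm(row[:3]).round(4),np.degrees(np.linalg.norm(row[3:])).round(1))
def pose(p,x,y,z):
    T=np.eye(4); T[:3,:3]=JR@np.c_[x,y,z]; T[:3,3]=tow(p); return T
c35,s35=np.cos(np.radians(35)),np.sin(np.radians(35))
AX=np.array([-s35,0,c35])
def hpose(p): return pose(p,(0,1,0),(c35,0,s35),(s35,0,-c35))
H=np.array([-.104,.030,.0925])
E
python3 - <<'E'
from h import *
T0=cur(); T1=T0.copy(); T1[2,3]+=.12
plan(T0,T1,3,'lift')
T2=hpose(H+AX*.14); print(T2[:3,3]); plan(T1,T2,12,'go')
for k in(3,6,9): 
    print((T1@expm(np.real(logm(np.linalg.inv(T1)@T2))*k/12))[:3,3])
E
```

```text
lift 3 x [-0.0, -0.0, -0.04, 0.0, 0.0, 0.0] | 0.04 0.0
[ 0.39284301 -0.04443969  0.20718129]
go 12 x [-0.0491, -0.0296, 0.005, -0.047, -0.025, 0.08] | 0.0575 5.5
[0.31094732 0.44581874 0.31388051]
[0.37410393 0.28697609 0.29170545]
[0.40106868 0.12016475 0.25767083]
```

Call:
arm_command(targets=[[[0,0,-0.04,0,0,0],[0,0,-0.04,0,0,0],[0,0,-0.04,0,0,0],[-0.049,-0.03,0.005,-0.047,-0.025,0.08],[-0.049,-0.03,0.005,-0.047,-0.025,0.08],[-0.049,-0.03,0.005,-0.047,-0.025,0.08],[-0.049,-0.03,0.005,-0.047,-0.025,0.08],[-0.049,-0.03,0.005,-0.047,-0.025,0.08],[-0.049,-0.03,0.005,-0.047,-0.025,0.08]]])

```text
clock: 1.42
position: [0.3737, 0.284, 0.2911]
ee_rot: [1.187, 2.671, 0.371]
force: [1.0, -1.0, 0.0]
width: 0.999
gripper_force: 0.0
```

Call:
arm_command(targets=[[[-0.049,-0.03,0.005,-0.047,-0.025,0.08],[-0.049,-0.03,0.005,-0.047,-0.025,0.08],[-0.049,-0.03,0.005,-0.047,-0.025,0.08],[-0.049,-0.03,0.005,-0.047,-0.025,0.08],[-0.049,-0.03,0.005,-0.047,-0.025,0.08],[-0.049,-0.03,0.005,-0.047,-0.025,0.08],[0,0,0,0,0,0]]])

```text
clock: 2.3
position: [0.392, -0.0388, 0.2082]
ee_rot: [1.667, 2.124, 0.661]
force: [0.8, 0.5, 0.6]
width: 1.0
gripper_force: 0.0
```

Run:
```python
from h import *
T0=cur(); plan(T0,hpose(H+AX*.14),3,'fix'); print(arm.observe()['joints'].round(2))
w=grab('wrist'); save(w,'w1.png',s=1.25)
print(proj(w,tow([H,[-.075,-.1,.06],[.06,.042,.041],[.06,-.042,.041],[.03,-.0015,.038]])).round())
C=toj(cloud(w))*1000
m=(abs(C[...,0]+105)<30)&(abs(C[...,1]-30)<50)&(C[...,2]>85)&(C[...,2]<120)&(w['z_map']>0)
P=C[m]; print(len(P),P.min(0) if len(P) else'',P.max(0) if len(P) else '',P.mean(0))
```

```text
fix 3 x [-0.0019, -0.0003, 0.0002, -0.004, -0.005, 0.004] | 0.0019 0.4
[-0.62 -0.4   0.59  2.56  0.24  0.34  0.03]
[[320. 189.]
 [323. 268.]
 [386. 160.]
 [382. 209.]
 [370. 188.]]
415 [-117.35332816    8.66021341   88.82769728] [-103.42055172   52.28802926  102.5764784 ] [-112.74339574   31.71882724   98.83774117]
```

View pics/w1.png

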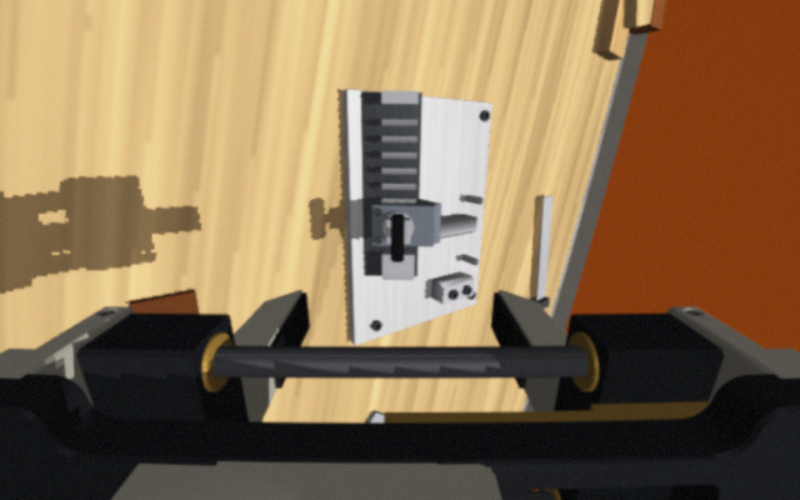

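The wrist view shows the black bar at (397,238) in the 800 px picture, where predicted. I triangulate it from all three views.

Run:
```python
from h import *
A=np.zeros((3,3));b=np.zeros(3);L=[]
for n in('top','scene','wrist'):
    im=grab(n); g=im['pixels'].max(2).astype(int)
    u,v=proj(im,tow(H))[0]
    C=toj(cloud(im))*1000
    m=(C[...,2]>88)&(C[...,2]<112)&(abs(C[...,0]+106)<18)&(abs(C[...,1]-30)<32)
    if n!='top': 
        q=np.zeros_like(g);q[int(v)-26:int(v)+26,int(u)-26:int(u)+26]=1
        m=(g<40)&(q>0); k,Lb,st,ce=cv2.connectedComponentsWithStats(m.astype(np.uint8))
        i=min([i for i in range(1,k) if st[i,4]>20],key=lambda i:np.hypot(*(ce[i]-[u,v]))); m=Lb==i
    vv,uu=np.nonzero(m); r=cv2.minAreaRect(np.c_[uu,vv].astype(np.float32))
    p=np.array(r[0]); print(n,(u,v),p,r[1:],len(uu))
    d=ray(im,p)[0]; d/=np.linalg.norm(d); P=np.eye(3)-np.outer(d,d); A+=P;b+=P@im['t'];L.append((n,im['t'],d))
X=np.linalg.solve(A,b); print((toj(X)*1000).round(1))
for n,t,d in L:
    e=(np.eye(3)-np.outer(d,d))@(X-t); print(n,(e@JR*1000).round(1))
```

```text
top (np.float64(290.6887093729634), np.float64(204.13838968288255)) [290.00003052 203.50003052] ((2.9104275703430176, 14.309601783752441), 75.96376037597656) 37
scene (np.float64(346.05923446613633), np.float64(201.07419730897797)) [345.44232178 199.71153259] ((3.9223227500915527, 11.570852279663086), 78.69007110595703) 48
wrist (np.float64(316.7759352039218), np.float64(191.8211790675413)) [313.5 193. ] ((36.0, 9.0), 90.0) 316
[-106.5   29.9   94.8]
top [-4.2 -1.7 -0.9]
scene [ 1.6  1.4 -0.7]
wrist [2.6 0.4 1.6]
```

```bash
sed -i 's/^H=.*/H=np.array([-.106,.030,.0945])/' h.py
python3 - <<'E'
from h import *
plan(cur(),hpose(H+AX*.05),4,'in')
E
```

```text
in 4 x [-0.0025, -0.0012, 0.0219, -0.002, -0.005, 0.005] | 0.0221 0.4
```

Call:
arm_command(targets=[[[-0.0025,-0.001,0.022,-0.002,-0.005,0.005],[-0.0025,-0.001,0.022,-0.002,-0.005,0.005],[-0.0025,-0.001,0.022,-0.002,-0.005,0.005],[-0.0025,-0.001,0.022,-0.002,-0.005,0.005],[0,0,0,0,0,0]]], jaw=0.05)

```text
clock: 3.12
position: [0.4241, -0.0256, 0.1726]
ee_rot: [1.673, 2.141, 0.664]
force: [0.0, -0.3, -0.8]
width: 0.555
gripper_force: 0.0
```

Run:
```python
from h import *
plan(cur(),hpose(H+AX*.05),1,'err')
w=grab('wrist'); print(proj(w,tow([H,H+AX*.007+[0,.022,0],H+AX*.007-[0,.022,0]])).round())
u,v=proj(w,tow(H))[0].astype(int)
save(w,'w2.png',(max(0,u-130),max(0,v-100),u+130,v+100),3)
```

```text
err 1 x [-0.0125, -0.0082, 0.0389, -0.023, -0.028, 0.012] | 0.0417 2.2
[[313. 210.]
 [312. 190.]
 [312. 233.]]
```

View pics/w2.png

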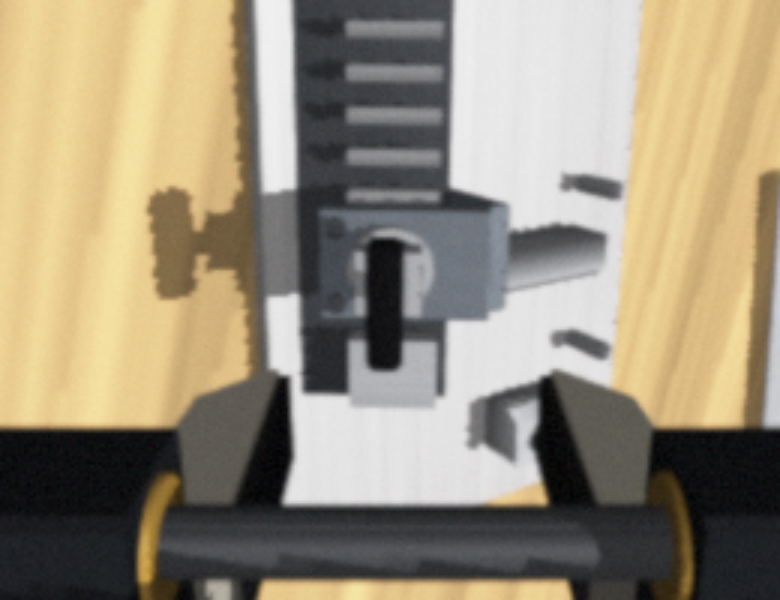

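The bar is centred at crop (385,302), close to the prediction. The arm fell short of the target, so I check the joints.

Run:
```python
from h import *
s=arm.observe(); print(s['joints'].round(3),s['dq'].round(3),s['clock'],s['position'])
plan(cur(),hpose(H+AX*.05),3,'err')
```

```text
[-0.396 -0.134  0.495  2.568 -0.812  0.204  1.117] [-0.017 -0.025  0.025  0.005  0.061 -0.001 -0.044] 3.175 [ 0.42375176 -0.02601086  0.17271907]
err 3 x [-0.0039, -0.0027, 0.0131, -0.008, -0.009, 0.004] | 0.0139 0.7
```

Call:
arm_command(targets=[[[-0.003,-0.002,0.01,-0.006,-0.007,0.003],[-0.003,-0.002,0.01,-0.006,-0.007,0.003],[-0.003,-0.002,0.01,-0.006,-0.007,0.003],[-0.003,-0.002,0.01,-0.006,-0.007,0.003],[0,0,0,0,0,0],[0,0,0,0,0,0]]])

```text
clock: 3.92
position: [0.4405, -0.0332, 0.1564]
ee_rot: [1.68, 2.118, 0.646]
force: [0.3, -0.1, -0.0]
width: 0.546
gripper_force: 0.0
```

Run:
```python
from h import *
s=arm.observe(); print(s['joints'].round(3),s['dq'].round(3),s['clock'],s['position'])
plan(cur(),hpose(H+AX*.05),1,'err')
```

```text
[-0.296 -0.039  0.423  2.569 -1.314  0.19   1.617] [ 0.025  0.002 -0.012  0.001 -0.02  -0.001  0.019] 3.925 [ 0.44049127 -0.0331884   0.15635052]
err 1 x [-0.0004, -0.0111, 0.0177, -0.02, -0.005, 0.004] | 0.0209 1.2
```

The full 35° lean runs into the J4, J5 and J6 limits. Gripping the bar by its ends, closing along jig y, leaves the tool lean free. I'll use about 20° and turn about the plunger axis instead.

```bash
cat >> h.py <<'E'
TL=np.radians(20)
def epose(p,tl=TL,phi=0):
    c,s=np.cos(tl),np.sin(tl)
    T=pose(p,(-c,0,-s),(0,1,0),(s,0,-c))
    T[:3,:3]=R.from_rotvec(JR@AX*phi).as_matrix()@T[:3,:3]; return T
def tz(tl=TL): return np.array([np.sin(tl),0,-np.cos(tl)])
E
python3 - <<'E'
from h import *
T0=cur(); T1=epose(H-tz()*.10); plan(T0,T1,12,'go')
for k in(3,6,9): print((T0@expm(np.real(logm(np.linalg.inv(T0)@T1))*k/12))[:3,3])
E
```

```text
go 12 x [-0.0006, 0.0008, -0.0026, 0.016, 0.016, -0.13] | 0.0028 7.6
[ 0.43885762 -0.03518796  0.16415923]
[ 0.43779993 -0.03617806  0.17225516]
[ 0.43693172 -0.03598882  0.18043155]
```

Call:
arm_command(targets=[[[0,0,-0.015,0,0,0],[0,0,-0.015,0.016,0.016,-0.13],[0,0,0,0.016,0.016,-0.13],[0,0,0,0.016,0.016,-0.13],[0,0,0,0.016,0.016,-0.13],[0,0,0,0.016,0.016,-0.13],[0,0,0,0.016,0.016,-0.13],[0,0,0,0.016,0.016,-0.13],[0,0,0,0.016,0.016,-0.13],[0,0,0,0.016,0.016,-0.13]]], jaw=0.07)

```text
clock: 5.18
position: [0.4246, -0.0379, 0.1798]
ee_rot: [0.213, 2.755, 0.221]
force: [-0.3, -0.3, -0.8]
width: 0.765
gripper_force: 0.0
```

Run:
```python
from h import *
s=arm.observe(); print(s['joints'].round(3),s['clock'])
plan(cur(),epose(H-tz()*.07),4,'err')
```

```text
[-0.215 -0.067  0.32   2.386 -0.322  0.472  1.786] 5.175
err 4 x [-0.0032, 0.0008, 0.0066, 0.012, 0.011, -0.096] | 0.0074 5.6
```

Call:
arm_command(targets=[[[-0.003,0.001,0.0066,0.012,0.011,-0.096],[-0.003,0.001,0.0066,0.012,0.011,-0.096],[-0.003,0.001,0.0066,0.012,0.011,-0.096],[-0.003,0.001,0.0066,0.012,0.011,-0.096],[0,0,0,0,0,0]]])

```text
clock: 5.8
position: [0.4454, -0.031, 0.1598]
ee_rot: [-0.306, 2.778, 0.06]
force: [-0.4, -0.2, -0.2]
width: 0.767
gripper_force: 0.0
```

Run:
```python
from h import *
s=arm.observe(); print(s['joints'].round(3),s['clock'])
plan(cur(),epose(H-tz()*.005),4,'to grasp')
w=grab('wrist'); print(proj(w,tow([H,H+[0,.022,0],H-[0,.022,0]])).round())
u,v=proj(w,tow(H))[0].astype(int)
save(w,'w3.png',(max(0,u-130),max(0,v-100),u+130,v+100),3)
```

```text
[-0.262  0.017  0.297  2.352 -0.222  0.445  2.009] 5.8
to grasp 4 x [-0.0001, -0.0004, 0.0161, 0.001, -0.0, -0.001] | 0.0161 0.1
[[318. 203.]
 [342. 202.]
 [294. 203.]]
```

View pics/w3.png

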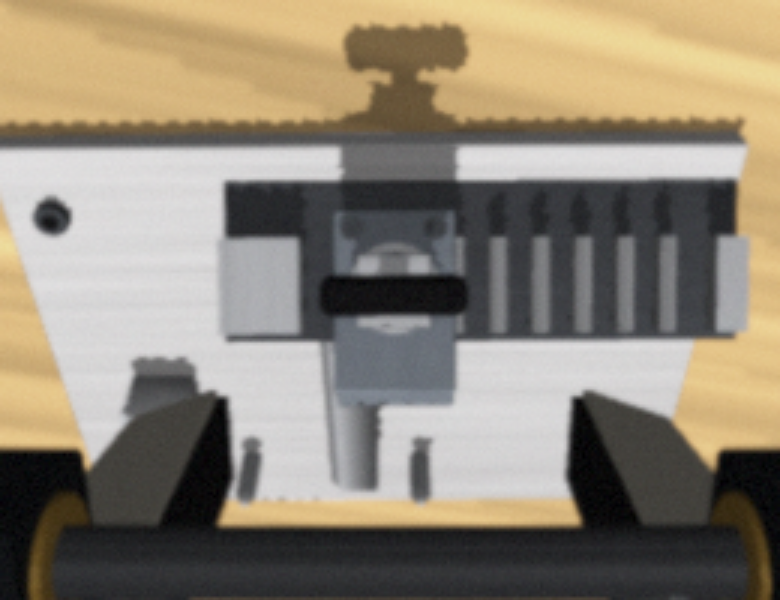

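The bar is centred at crop (394,295), within about 1–2 mm of the prediction. I descend and close on the bar ends.

Call:
arm_command(targets=[[[0.001,0.001,0.016,0,0,0],[0,0,0.016,0,0,0],[0,0,0.016,0,0,0],[0,0,0.016,0,0,0],[0,0,0,0,0,0]]])

```text
clock: 6.48
position: [0.465, -0.0258, 0.0988]
ee_rot: [-0.302, 2.779, 0.061]
force: [0.3, 0.2, 0.3]
width: 0.764
gripper_force: 0.0
```

Call:
arm_command(targets=[[[0,0,0,0,0,0],[0,0,0,0,0,0],[0,0,0,0,0,0],[0,0,0,0,0,0]]], jaw=0.036, newtons=40)

```text
clock: 6.98
position: [0.4658, -0.0254, 0.0997]
ee_rot: [-0.305, 2.777, 0.06]
force: [-0.5, 0.5, -0.6]
width: 0.407
gripper_force: 0.0
```

Run:
```python
from h import *
s=arm.observe(); print(s['joints'].round(3),s['clock'],s['force'].round(1),s['width']*.0918,s['gripper_force'])
T=cur(); print((toj(T[:3,3])*1000).round(1))
T1=T.copy(); T1[:3,3]+=JR@AX*.0145; plan(T,T1,3,'pull')
def turn(T,phi):  # about plunger axis through bar centre
    c=T[:3,3]+T[:3,2]*.005; Q=R.from_rotvec(JR@AX*phi).as_matrix(); B=T.copy(); B[:3,:3]=Q@T[:3,:3]; B[:3,3]=c+Q@(T[:3,3]-c); return B
for p in(.85,-.85): plan(T1,turn(T1,p),6,'turn %g'%p)
T2=turn(T1,.85); T3=T2.copy(); T3[:3,3]+=JR@[0,.064,0]; plan(T2,T3,8,'slide+')
T2=turn(T1,-.85); T3=T2.copy(); T3[:3,3]+=JR@[0,.064,0]; plan(T2,T3,8,'slide-')
```

```text
[-0.184  0.179  0.219  2.389 -0.495  0.269  2.274] 6.975 [-0.5  0.5 -0.6] 0.037358501922461554 0.0
[-108.9   32.3   99.7]
pull 3 x [0.0012, 0.0, -0.0047, 0.0, -0.0, -0.0] | 0.0049 0.0
turn 0.85 6 x [0.0, 0.0002, 0.0, 0.037, 0.0, -0.137] | 0.0002 8.1
turn -0.85 6 x [0.0, -0.0002, 0.0, -0.037, -0.0, 0.137] | 0.0002 8.1
slide+ 8 x [-0.0058, 0.0053, -0.0015, 0.0, -0.0, -0.0] | 0.008 0.0
slide- 8 x [0.0058, 0.0052, 0.0016, -0.0, 0.0, -0.0] | 0.008 0.0
```

The jaws passed 44 mm with no force, so the bar was missed. I open them and look.

Run:
```python
from h import *
w=grab('wrist'); save(w,'w4.png',(180,100,460,310),2.8)
print(proj(w,[cur()[:3,3],cur()[:3,3]+cur()[:3,2]*.019]).round())
C=toj(cloud(w))*1000
print(C[190:300:6,318].round(0).tolist())
```

```text
[[319. 235.]
 [319. 224.]]
[[-105.0, 31.0, 42.0], [-100.0, 31.0, 44.0], [-97.0, 31.0, 48.0], [-99.0, 31.0, 59.0], [-104.0, 31.0, 72.0], [-103.0, 31.0, 78.0], [-115.0, 32.0, 97.0], [-112.0, 32.0, 100.0], [-109.0, 32.0, 102.0], [-67.0, 31.0, 69.0], [-63.0, 31.0, 72.0], [-58.0, 31.0, 74.0], [-54.0, 31.0, 78.0], [40.0, 30.0, 11.0], [51.0, 30.0, 12.0], [-171.0, 32.0, 180.0], [-170.0, 32.0, 182.0], [-169.0, 32.0, 184.0], [-170.0, 32.0, 186.0]]
```

View pics/w4.png

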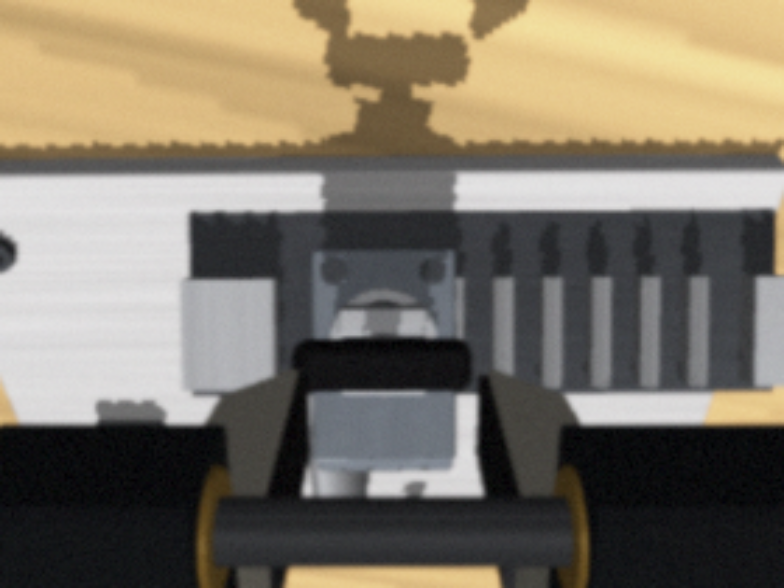

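Run:
```python
from h import *
s=arm.observe(); print(s['width']*91.8,s['gripper_force'],s['force'])
w=grab('wrist'); C=cloud(w); T=cur(); Ct=((C-T[:3,3])@T[:3,:3]*1000).round(0)
print(np.array(w['T_tool_cam']).round(3).tolist(),w['fx'])
for v in(222,228,232,236,240,250,260): print(v,[ (u,*Ct[v,u].astype(int)) for u in(278,284,290,318,345,352,358)])
```

```text
36.69318803060837 0.0 [ 0.18764726 -0.19825892  1.33257111]
[[-0.001, -0.951, -0.309, 0.084], [1.0, -0.0, -0.001, 0.001], [0.001, -0.309, 0.951, -0.175], [0.0, 0.0, 0.0, 1.0]] 283.06785444395535
222 [(278, np.int64(-18), np.int64(-38), np.int64(67)), (284, np.int64(-20), np.int64(-34), np.int64(72)), (290, np.int64(8), np.int64(-20), np.int64(5)), (318, np.int64(8), np.int64(-1), np.int64(4)), (345, np.int64(7), np.int64(18), np.int64(7)), (352, np.int64(-20), np.int64(31), np.int64(72)), (358, np.int64(-16), np.int64(35), np.int64(61))]
228 [(278, np.int64(-23), np.int64(-38), np.int64(65)), (284, np.int64(5), np.int64(-24), np.int64(0)), (290, np.int64(6), np.int64(-20), np.int64(-1)), (318, np.int64(5), np.int64(-1), np.int64(0)), (345, np.int64(6), np.int64(17), np.int64(0)), (352, np.int64(-26), np.int64(31), np.int64(70)), (358, np.int64(-21), np.int64(35), np.int64(60))]
232 [(278, np.int64(-27), np.int64(-38), np.int64(64)), (284, np.int64(11), np.int64(-21), np.int64(-18)), (290, np.int64(3), np.int64(-20), np.int64(-1)), (318, np.int64(4), np.int64(-1), np.int64(-2)), (345,
[... 865 characters left out ...]
p.int64(11), np.int64(-22), np.int64(-40)), (284, np.int64(9), np.int64(-19), np.int64(-37)), (290, np.int64(-1), np.int64(-18), np.int64(-18)), (318, np.int64(-34), np.int64(-1), np.int64(42)), (345, np.int64(-78), np.int64(30), np.int64(123)), (352, np.int64(7), np.int64(19), np.int64(-33)), (358, np.int64(10), np.int64(21), np.int64(-40))]
260 [(278, np.int64(11), np.int64(-20), np.int64(-52)), (284, np.int64(8), np.int64(-18), np.int64(-46)), (290, np.int64(-7), np.int64(-18), np.int64(-20)), (318, np.int64(-42), np.int64(-1), np.int64(39)), (345, np.int64(-93), np.int64(31), np.int64(126)), (352, np.int64(1), np.int64(19), np.int64(-34)), (358, np.int64(9), np.int64(20), np.int64(-48))]
```

The depth image puts the finger ends about 18 mm behind the reported TCP, not ahead of it. I'll check that.

Run:
```python
from h import *
print(arm.tip_reach,[a for a in dir(arm) if a[0]!='_'])
w=grab('wrist'); C=cloud(w); T=cur(); Ct=(C-T[:3,3])@T[:3,:3]*1000
m=(w['z_map']>0)&(abs(Ct[...,0])<13)&(abs(Ct[...,1])<45)&(abs(Ct[...,1])>17)&(Ct[...,2]<-8)&(Ct[...,2]>-60)
print(m.sum(),np.percentile(Ct[m],[0,1,5,50,95,99,100],axis=0).round(1))
s=grab('scene'); Cs=(cloud(s)-T[:3,3])@T[:3,:3]*1000
m=(abs(Cs[...,0])<16)&(abs(Cs[...,1])<48)&(Cs[...,2]<30)&(Cs[...,2]>-60)
for lo in range(-60,30,8):
    q=m&(Cs[...,2]>=lo)&(Cs[...,2]<lo+8); print(lo,q.sum(),np.abs(Cs[q][:,1]).mean().round() if q.any() else '')
```

```text
0.019 ['PlanningError', 'get_image', 'observe', 'sign_off', 'tip_reach']
2241 [[ -9.6 -34.3 -60. ]
 [ -7.5 -32.8 -59.7]
 [ -2.1 -29.1 -57.6]
 [ 10.6  18.5 -39.6]
 [ 11.3  30.3 -21.5]
 [ 11.5  34.3 -18.2]
 [ 11.9  35.7 -16.6]]
-60 27 28.0
-52 25 26.0
-44 22 27.0
-36 19 25.0
-28 12 22.0
-20 4 20.0
-12 3 13.0
-4 39 11.0
4 17 12.0
12 7 3.0
20 17 6.0
28 5 9.0
```

Both cameras agree: the real fingertips are at tool z ≈ −17 mm, so the effective grasp point is about 36 mm behind the reported TCP. I'll use that. First I open the jaws and advance about 38 mm.

Call:
arm_command(targets=[[[0.002,-0.001,0,0,0,0],[0,0,0,0,0,0],[0,0,0.005,0,0,0],[0,0,0.008,0,0,0],[0,0,0.008,0,0,0],[0,0,0.008,0,0,0],[0,0,0.008,0,0,0],[0,0,0,0,0,0]]], jaw=0.07)

```text
clock: 8.18
position: [0.4762, -0.0241, 0.0632]
ee_rot: [-0.305, 2.779, 0.061]
force: [-0.2, -0.3, 0.5]
width: 0.759
gripper_force: 0.0
```

Run:
```python
from h import *
s=arm.observe(); print(s['joints'].round(3),s['clock'],s['force'].round(1)); print((toj(cur()[:3,3])*1000).round(1),toj(JO+cur()[:3,2]).round(3))
w=grab('wrist'); C=cloud(w); T=cur(); Ct=(C-T[:3,3])@T[:3,:3]*1000; z=toj(C)*1000
m=(w['pixels'].max(2)<60)&(abs(Ct[...,1])<28)&(abs(Ct[...,0])<14)&(abs(Ct[...,2]+37)<14)
print(m.sum(),np.percentile(Ct[m],[1,50,99],axis=0).round(1))
```

```text
[-0.047  0.278  0.06   2.394 -0.65   0.163  2.424] 8.175 [-0.2 -0.3  0.5]
[-98.5  31.3  63.2] [ 0.341  0.003 -0.94 ]
1784 [[ -3.7 -21.9 -40.3]
 [  3.   -1.  -38.3]
 [  6.5  19.8 -27.4]]
```

Call:
arm_command(targets=[[[0,-0.001,0,0,0,0],[0,0,0,0,0,0],[0,0,0,0,0,0],[0,0,0,0,0,0],[0,0,0,0,0,0]]], jaw=0.036, newtons=40)

```text
clock: 8.85
position: [0.4768, -0.0252, 0.0642]
ee_rot: [-0.305, 2.777, 0.06]
force: [-2.6, -1.6, 4.1]
width: 0.475
gripper_force: 40.0
```

```bash
cat >> h.py <<'E'
def turn(T,phi,off=-.032):  # about plunger axis through bar centre
    c=T[:3,3]+T[:3,2]*off; Q=R.from_rotvec(JR@AX*phi).as_matrix(); B=T.copy(); B[:3,:3]=Q@T[:3,:3]; B[:3,3]=c+Q@(T[:3,3]-c); return B
def sh(T,v): B=T.copy(); B[:3,3]+=JR@np.asarray(v); return B
E
python3 - <<'E'
from h import *
T=cur();T1=sh(T,AX*.0145); plan(T,T1,4,'pull')
T2=turn(T1,-.85); plan(T1,T2,7,'turn'); plan(T2,sh(T2,[0,.064,0]),8,'slide')
E
```

```text
pull 4 x [0.0009, 0.0, -0.0035, 0.0, 0.0, 0.0] | 0.0036 0.0
turn 7 x [-0.0001, 0.001, -0.0, -0.031, -0.0, 0.117] | 0.001 6.9
slide 8 x [0.0058, 0.0052, 0.0016, 0.0, 0.0, -0.0] | 0.008 0.0
```

The bar is gripped at 43.6 mm. Now pull.

Call:
arm_command(targets=[[[0.001,0,-0.0035,0,0,0],[0.001,0,-0.0035,0,0,0],[0.001,0,-0.0035,0,0,0],[0.001,0,-0.0035,0,0,0],[0,0,0,0,0,0]]])

```text
clock: 9.48
position: [0.4686, -0.0266, 0.0762]
ee_rot: [-0.306, 2.777, 0.06]
force: [6.6, 0.6, -8.0]
width: 0.472
gripper_force: 40.0
```

Run:
```python
from h import *
s=arm.observe(); f=s['force']; print(f.round(1),'jig',(f@JR).round(1),s['joints'].round(2)); T=cur(); print((toj(T[:3,3])*1000).round(1))
P0=np.array([.4768,-.0252,.0642]); d=(T[:3,3]-P0)@JR; print('along axis mm',(d@AX*1000).round(1),(d*1000).round(1))
```

```text
[ 6.6  0.6 -8. ] jig [ 6.5 -0.9 -8. ] [-0.09  0.24  0.12  2.4  -0.61  0.2   2.4 ]
[-106.5   30.5   76.2]
along axis mm 14.6 [-8.3  0.4 12. ]
```

The plunger is pulled 14.6 mm with about 10 N of spring force. Now twist.

Call:
arm_command(targets=[[[0,0.001,0,-0.031,0,0.117],[0,0.001,0,-0.031,0,0.117],[0,0.001,0,-0.031,0,0.117],[0,0.001,0,-0.031,0,0.117],[0,0.001,0,-0.031,0,0.117],[0,0.001,0,-0.031,0,0.117],[0,0.001,0,-0.031,0,0.117],[0,0,0,0,0,0]]])

```text
clock: 10.48
position: [0.4698, -0.0202, 0.0776]
ee_rot: [0.792, 2.697, 0.555]
force: [7.3, 2.6, -6.3]
width: 0.471
gripper_force: 40.0
```

Run:
```python
from h import *
s=arm.observe(); f=s['force']; print('jig',(f@JR).round(1),s['joints'].round(2),s['width']*91.8,s['ft_torque'].round(2)); T=cur()
A=R.from_rotvec(np.array([-.306,2.777,.06])); q=(R.from_matrix(T[:3,:3])*A.inv()).as_rotvec(); print('turned',(q@JR).round(3),q@JR@AX)
c=T[:3,3]-T[:3,2]*.032; print('bar',(toj(c)*1000).round(1))
plan(T,sh(T,-AX*.003),1,'ease'); plan(T,sh(T,[0,.064,0]),8,'slide')
```

```text
jig [ 7.7  0.9 -6.3] [ 0.26  0.3  -0.05  2.39 -1.2   0.37  2.34] 43.250163668444195 [-0.35 -0.54 -0.23]
turned [ 0.487  0.    -0.697] -0.8502515047020655
bar [-117.2   30.3  106.1]
ease 1 x [-0.0008, 0.0, 0.0029, -0.0, -0.0, -0.0] | 0.003 0.0
slide 8 x [0.0058, 0.0052, 0.0016, -0.0, -0.0, -0.0] | 0.008 0.0
```

Call:
arm_command(targets=[[[-0.0007,0,0.0024,0,0,0],[0.006,0.005,0.0016,0,0,0],[0.006,0.005,0.0016,0,0,0],[0.006,0.005,0.0016,0,0,0],[0,0,0,0,0,0]]])

```text
clock: 11.1
position: [0.4655, 0.0042, 0.0755]
ee_rot: [0.786, 2.698, 0.555]
force: [8.3, 2.7, -6.5]
width: 0.469
gripper_force: 40.0
```

```bash
cat >> h.py <<'E'
def rep():
    s=arm.observe(); f=s['force']; print('F jig',(f@JR).round(1),'q',s['joints'].round(2),'w',round(s['width']*91.8,1),'clk',s['clock'])
    T=cur(); A=R.from_rotvec(np.array([-.306,2.777,.06])); q=(R.from_matrix(T[:3,:3])*A.inv()).as_rotvec(); print('phi',(q@JR@AX).round(3),(q@JR).round(3))
    c=T[:3,3]-T[:3,2]*.032; print('bar',(toj(c)*1000).round(1)); return T,toj(c)
E
python3 - <<'E'
from h import *
T,b=rep(); d=.0943-b[1]; plan(T,sh(T,[0,d,0]),max(1,round(d/.008)),'slide %.4f'%d)
E
```

```text
F jig [ 8.7  0.8 -6.5] q [ 0.25  0.29 -0.12  2.41 -1.26  0.32  2.34] w 43.1 clk 11.1
phi -0.847 [ 0.486 -0.001 -0.694]
bar [-115.9   55.   104. ]
slide 0.0393 5 x [0.0057, 0.0052, 0.0015, 0.0, 0.0, -0.0] | 0.0079 0.0
```

Call:
arm_command(targets=[[[0.0057,0.0045,0.0015,0.015,0,-0.058],[0.0057,0.0045,0.0015,0.015,0,-0.058],[0.0057,0.0052,0.0015,0,0,0],[0.0057,0.0052,0.0015,0,0,0],[0,0,0,0,0,0]]])

```text
clock: 11.72
position: [0.4581, 0.0333, 0.0748]
ee_rot: [0.631, 2.733, 0.488]
force: [12.0, 3.8, -3.0]
width: 0.47
gripper_force: 40.0
```

Run:
```python
from h import *
T,b=rep(); d=.0943-b[1]; plan(T,sh(T,[0,d,0]),max(1,round(abs(d)/.008)),'slide %.4f'%d)
```

```text
F jig [12.5  1.  -3. ] q [ 0.18  0.27 -0.17  2.43 -1.24  0.24  2.34] w 43.2 clk 11.725
phi -0.727 [ 0.418 -0.004 -0.595]
bar [-116.2   85.7  103.5]
slide 0.0086 1 x [0.0056, 0.0064, 0.0015, 0.0, 0.0, -0.0] | 0.0086 0.0
```

Call:
arm_command(targets=[[[0.0022,0.0035,0.0008,0,0,0],[0.0022,0.0035,0.0008,0,0,0],[0,0,0,0,0,0]]])

```text
clock: 12.1
position: [0.4565, 0.0413, 0.0746]
ee_rot: [0.632, 2.735, 0.488]
force: [8.5, 2.7, -2.9]
width: 0.474
gripper_force: 40.0
```

Run:
```python
from h import *
T,b=rep(); d=.0943-b[1]; T1=sh(T,[0.001,d,0.0005]); plan(T,T1,1,'slide %.4f'%d)
T2=turn(T1,.727);plan(T1,T2,6,'turn'); plan(T2,sh(T2,-AX*.012),3,'lower')
```

```text
F jig [ 8.9  0.7 -2.9] q [ 0.17  0.27 -0.18  2.44 -1.25  0.23  2.32] w 43.5 clk 12.1
phi -0.727 [ 0.418 -0.003 -0.595]
bar [-115.9   93.9  103.4]
slide 0.0004 1 x [-0.0006, 0.001, 0.0, 0.0, -0.0, 0.0] | 0.0012 0.0
turn 6 x [-0.0, -0.001, -0.0, 0.031, 0.0, -0.117] | 0.001 6.9
lower 3 x [-0.001, -0.0, 0.0039, 0.0, -0.0, -0.0] | 0.004 0.0
```

Call:
arm_command(targets=[[[-0.0006,0,0,0.031,0,-0.117],[0,-0.001,0,0.031,0,-0.117],[0,-0.001,0,0.031,0,-0.117],[0,-0.001,0,0.031,0,-0.117],[0,-0.001,0,0.031,0,-0.117],[0,-0.001,0,0.031,0,-0.117],[0,0,0,0,0,0]]])

```text
clock: 12.98
position: [0.4559, 0.0368, 0.0732]
ee_rot: [-0.31, 2.773, 0.061]
force: [7.0, 2.6, -6.8]
width: 0.473
gripper_force: 40.0
```

Run:
```python
from h import *
T,b=rep(); T1=turn(sh(T,[0,.0943-b[1],0]),0); plan(T,T1,1,'y'); plan(T1,sh(T1,-AX*.012),3,'lower'); print((b-np.array([-.1094,.0302,.0943]))@AX)
```

```text
F jig [ 7.4  1.  -6.8] q [-0.38  0.22  0.23  2.45 -0.56  0.14  2.17] w 43.5 clk 12.975
phi 0.003 [-0.    -0.003  0.003]
bar [-115.8   95.1  103.3]
y 1 x [-0.0, -0.0008, -0.0, 0.0, 0.0, -0.0] | 0.0008 0.0
lower 3 x [-0.001, -0.0, 0.0039, 0.0, 0.0, -0.0] | 0.004 0.0
0.011004832420474725
```

Call:
arm_command(targets=[[[-0.001,-0.0008,0.0035,0,0,0],[-0.001,0,0.0035,0,0,0],[-0.001,0,0.0035,0,0,0],[0,0,0,0,0,0]]])

```text
clock: 13.48
position: [0.4622, 0.0367, 0.0642]
ee_rot: [-0.305, 2.775, 0.062]
force: [6.7, 2.2, -1.9]
width: 0.474
gripper_force: 40.0
```

Run:
```python
from h import *
T,b=rep(); print((b-np.array([-.1094,.0302,.0943]))@AX)
```

```text
F jig [ 7.1  0.6 -1.9] q [-0.34  0.25  0.19  2.44 -0.65  0.12  2.26] w 43.5 clk 13.475
phi -0.001 [ 0.001 -0.003 -0.001]
bar [-109.6   93.6   94.3]
0.00012593396152374558
```

The handle is back at home depth at y ≈ 93.6, so +63.4 mm. I release it and retreat.

Call:
arm_command(targets=[[[0,0,0,0,0,0],[0,0,0,0,0,0],[0,0,0,0,0,0],[0,0,-0.015,0,0,0],[0,0,-0.025,0,0,0],[0,0,-0.03,0,0,0],[0,0,-0.03,0,0,0],[0,0,0,0,0,0]]], jaw=0.065)

```text
clock: 14.48
position: [0.4278, 0.029, 0.159]
ee_rot: [-0.306, 2.774, 0.066]
force: [0.7, 0.3, 0.0]
width: 0.709
gripper_force: 0.0
```

Run:
```python
from h import *
rep()
w=grab('wrist'); C=toj(cloud(w))*1000
m=(w['pixels'].max(2)<60)&(abs(C[...,1]-93)<32)&(abs(C[...,0]+108)<22)&(abs(C[...,2]-97)<14)&(w['z_map']>0)
print(m.sum(),np.percentile(C[m],[1,50,99],axis=0).round(1), 'before was y 8.7..52.3 in w1, z mean 98.8')
# stop bar & fixed end: points at z~38
m=(abs(C[...,0]-20)<15)&(C[...,2]>30)&(C[...,2]<45)
h,e=np.histogram(C[m][:,1],bins=np.arange(-100,120,4)); print([(int(a),int(n)) for a,n in zip(e,h) if n>5])
save(w,'w5.png',(140,60,520,320),2)
```

```text
F jig [0.7 0.2 0. ] q [-0.9  -0.07  0.72  2.42  0.06  0.42  1.57] w 65.1 clk 14.475
phi -0.002 [ 0.004 -0.004  0.001]
bar [-145.    93.6  189. ]
611 [[-116.8   72.4   92.2]
 [-113.2   93.9   99.4]
 [-107.2  115.4  102.5]] before was y 8.7..52.3 in w1, z mean 98.8
[(-92, 13), (-88, 20), (-84, 16), (-80, 22), (-76, 28), (-72, 22), (-68, 46), (-64, 24), (60, 18), (64, 40), (68, 44), (72, 46), (76, 45), (80, 45)]
```

View pics/w5.png

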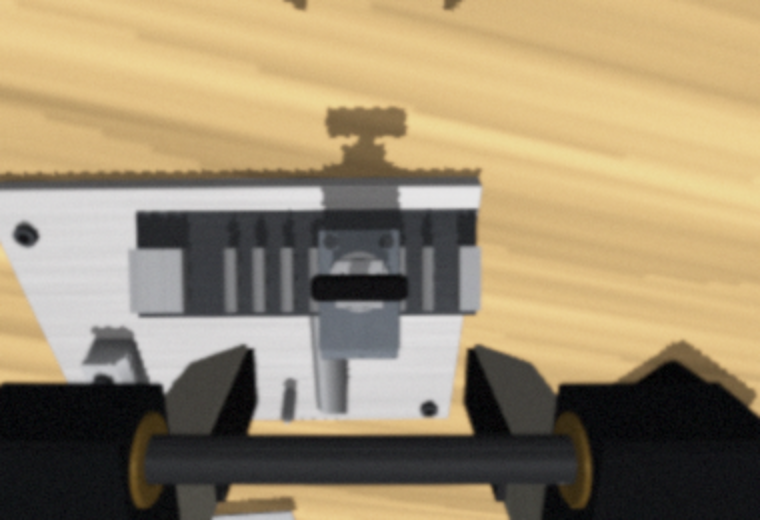

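The plunger is home: the bar's height is as before at y ≈ 93.9, so the stop is at 64 mm. The stop bar is at y 62–84. Now the plates, and first the position of the nearby tape measure.

```bash
cat >> h.py <<'E'
TIP=-.017   # real fingertips at tool z
def dpose(p,a):   # tips at world p, tool down, tool y at world angle a (deg)
    a=np.radians(a); y=np.array([np.cos(a),np.sin(a),0]); z=np.array([0,0,-1.]); T=np.eye(4)
    T[:3,:3]=np.c_[np.cross(y,z),y,z]; T[:3,3]=np.asarray(p)-z*TIP; return T
E
python3 - <<'E'
from h import *
t=grab('top'); C=cloud(t)
m=(C[...,2]>.03)&(C[...,1]<-.2)&(C[...,1]>-.65)&(C[...,0]>.2)&(C[...,0]<.75)
k,L,st,ce=cv2.connectedComponentsWithStats(m.astype(np.uint8))
for i in range(1,k):
    if st[i,4]>15: P=C[L==i]; print(ce[i].round(),st[i,4],P.min(0).round(3),P.max(0).round(3))
T0=cur(); T1=dpose([.42,-.15,.22],-30); plan(T0,T1,8,'a')
T2=dpose([.398,-.344,.12],-63.5); plan(T1,T2,6,'b')
E
```

```text
[432. 200.] 322 [ 0.457 -0.49   0.03 ] [ 0.529 -0.441  0.071]
a 8 x [-0.0204, -0.0196, -0.0034, 0.051, 0.021, 0.286] | 0.0285 16.7
b 6 x [-0.0262, 0.0201, 0.0167, 0.0, 0.0, 0.097] | 0.037 5.6
```

Run:
```python
from h import *
T0=cur(); T1=dpose([.594,-.340,.11],62); plan(T0,T1,11,'a')
for k in(3,6,9): print((T0@expm(np.real(logm(np.linalg.inv(T0)@T1))*k/11))[:3,3])
```

```text
a 11 x [-0.0177, -0.0328, 0.0086, 0.012, 0.03, 0.064] | 0.0383 4.1
[ 0.50012933 -0.05853942  0.14796139]
[ 0.55377166 -0.1582339   0.13138861]
[ 0.58564416 -0.26591952  0.10950032]
```

Call:
arm_command(targets=[[[-0.0177,-0.0328,0.0086,0.012,0.03,0.064],[-0.0177,-0.0328,0.0086,0.012,0.03,0.064],[-0.0177,-0.0328,0.0086,0.012,0.03,0.064],[-0.0177,-0.0328,0.0086,0.012,0.03,0.064],[-0.0177,-0.0328,0.0086,0.012,0.03,0.064],[-0.0177,-0.0328,0.0086,0.012,0.03,0.064],[-0.0177,-0.0328,0.0086,0.012,0.03,0.064],[-0.0177,-0.0328,0.0086,0.012,0.03,0.064],[-0.0177,-0.0328,0.0086,0.012,0.03,0.064]]], jaw=0.072)

```text
clock: 15.7
position: [0.5857, -0.2689, 0.1067]
ee_rot: [0.562, 3.025, 0.013]
force: [-0.0, -0.4, 0.4]
width: 0.789
gripper_force: 0.0
```

Call:
arm_command(targets=[[[-0.0177,-0.0328,0.0086,0.012,0.03,0.064],[-0.0177,-0.0328,0.0086,0.012,0.03,0.064],[0,0,0,0,0,0],[0,0,0,0,0,0]]])

```text
clock: 16.2
position: [0.5929, -0.3416, 0.0914]
ee_rot: [0.767, 3.045, 0.0]
force: [0.4, 0.6, 0.5]
width: 0.783
gripper_force: 0.0
```

```bash
cat >> h.py <<'E'
def plate(z,near,win=.12):
    "grey plate outline in the wrist view near a world xy"
    w=grab('wrist'); hsv=cv2.cvtColor(w['pixels'],cv2.COLOR_RGB2HSV); C=cloud(w)
    m=(hsv[...,1]<50)&(hsv[...,2]>60)&(np.hypot(C[...,0]-near[0],C[...,1]-near[1])<win)&(abs(C[...,2]-z)<.012)
    m=cv2.morphologyEx(m.astype(np.uint8),cv2.MORPH_CLOSE,np.ones((5,5)))
    k,L,st,ce=cv2.connectedComponentsWithStats(m); i=1+st[1:,4].argmax()
    c=max(cv2.findContours((L==i).astype(np.uint8),cv2.RETR_EXTERNAL,cv2.CHAIN_APPROX_NONE)[0],key=len)[:,0]
    r=cv2.minAreaRect((onz(w,c,z)[:,:2]*1000).astype(np.float32)); print('plate',np.round(r[0],1),np.round(r[1],1),round(r[2],1),st[i,4],st[i,:4])
    return w,r
E
python3 - <<'E'
from h import *
s=arm.observe(); print(s['joints'].round(2),s['position'].round(4))
T0=cur(); plan(T0,dpose([.594,-.340,.11],62),1,'err')
plate(.008,(.594,-.340))
E
```

```text
[-0.07  0.79  0.9   1.59 -0.68  1.1   2.09] [ 0.5929 -0.3416  0.0914]
err 1 x [-0.0002, 0.002, -0.0016, 0.001, 0.001, -0.005] | 0.0026 0.3
plate [ 592.8 -340.9] [ 50.1 120.1] 62.0 6249 [292 134  56 120]
```

Run:
```python
from h import *
plan(cur(),dpose([.5928,-.3409,.012],62),5,'down')
```

```text
down 5 x [0.0001, -0.0, 0.0194, 0.0, 0.0, -0.001] | 0.0194 0.1
```

Call:
arm_command(targets=[[[0,0,0.0194,0,0,-0.001],[0,0,0.0194,0,0,-0.001],[0,0,0.0194,0,0,-0.001],[0,0,0.0194,0,0,-0.001],[0,0,0.0194,0,0,-0.001],[0,0,0.005,0,0,0],[0,0,0.003,0,0,0],[0,0,0.0015,0,0,0],[0,0,0,0,0,0]]])

```text
clock: 17.38
position: [0.594, -0.3424, -0.0124]
ee_rot: [0.759, 3.045, -0.003]
force: [0.0, -0.0, -0.6]
width: 0.785
gripper_force: 0.0
```

Run:
```python
from h import *
s=arm.observe(); print(s['position'].round(4),s['force'].round(1))
w=grab('wrist'); C=cloud(w); T=cur(); Ct=(C-T[:3,3])@T[:3,:3]*1000
m=(w['z_map']>0)&(abs(Ct[...,0])<13)&(abs(Ct[...,1])<60)&(abs(Ct[...,1])>33)&(C[...,2]>.0)&(C[...,2]<.02)
print(np.percentile(C[m][:,2],[0,2,10,50])*1000)
m=(hsv:=cv2.cvtColor(w['pixels'],cv2.COLOR_RGB2HSV))[...,1]<50
```

```text
[ 0.594  -0.3424 -0.0124] [ 0.  -0.  -0.6]
[9.68729883e-04 7.04737980e-02 2.91402742e-01 1.41390397e+00]
```

Call:
arm_command(targets=[[[0,0,0.0015,0,0,0],[0,0,0.001,0,0,0],[0,0,0,0,0,0]]])

```text
clock: 17.8
position: [0.5936, -0.3421, -0.0155]
ee_rot: [0.759, 3.045, -0.002]
force: [0.7, 0.3, 0.1]
width: 0.785
gripper_force: 0.0
```

Call:
arm_command(targets=[[[0,0,0,0,0,0],[0,0,0,0,0,0],[0,0,0,0,0,0],[0,0,0,0,0,0],[0,0,0,0,0,0]]], jaw=0.04, newtons=40)

```text
clock: 18.42
position: [0.5937, -0.3421, -0.0154]
ee_rot: [0.759, 3.045, -0.002]
force: [-0.5, 0.2, -0.1]
width: 0.537
gripper_force: 40.0
```

Gripped at 49.3 mm. I lift and carry it over the jig.

```bash
cat >> h.py <<'E'
def bedpose(x,y,zb,dx=0,dy=0,grip=-.0154):
    "plate centre at jig x,y, bottom at zb; (dx,dy): plate centre in tool axes"
    T=pose((x,y,zb+grip),(0,1,0),(1,0,0),(0,0,-1)); T[:3,3]-=T[:3,0]*dx+T[:3,1]*dy; return T
E
python3 - <<'E'
from h import *
T0=cur(); T1=T0.copy(); T1[2,3]+=.1; T2=bedpose(.024,0,.085)
plan(T0,T1,4,'up'); plan(T1,T2,9,'over')
E
```

```text
up 4 x [-0.0001, -0.0, -0.025, 0.0, 0.0, 0.0] | 0.025 0.0
over 9 x [0.0269, 0.024, 0.0016, 0.0, 0.0, 0.095] | 0.0361 5.4
```

Call:
arm_command(targets=[[[0,0,-0.01,0,0,0],[0,0,-0.03,0,0,0],[0,0,-0.03,0,0,0],[0,0,-0.03,0,0,0],[0.027,0.024,0.0016,0,0,0.095],[0.027,0.024,0.0016,0,0,0.095],[0.027,0.024,0.0016,0,0,0.095],[0.027,0.024,0.0016,0,0,0.095],[0.027,0.024,0.0016,0,0,0.095],[0.027,0.024,0.0016,0,0,0.095]]])

```text
clock: 19.68
position: [0.5679, -0.1282, 0.0748]
ee_rot: [1.59, 2.706, -0.0]
force: [0.0, 0.3, -3.2]
width: 0.537
gripper_force: 40.0
```

Call:
arm_command(targets=[[[0.027,0.024,0.0016,0,0,0.095],[0.027,0.024,0.0016,0,0,0.095],[0.027,0.024,0.0016,0,0,0.095],[0,0,0,0,0,0],[0,0,0,0,0,0]]])

```text
clock: 20.3
position: [0.6009, -0.027, 0.0697]
ee_rot: [1.952, 2.457, -0.001]
force: [0.3, -1.2, -3.3]
width: 0.535
gripper_force: 40.0
```

Run:
```python
from h import *
s=arm.observe(); print(s['joints'].round(2),s['force'].round(1),s['width']*91.8,s['clock'])
T=cur(); plan(T,bedpose(.024,0,.085),1,'err')
zt=T[2,3]+.0154+.008; print('plate top z',zt)
w,r=plate(zt,T[:2,3]); c=np.array([*r[0],zt*1000])/1000
print('centre in tool',((c-T[:3,3])@T[:3,:3]*1000).round(1),'jig',(toj(c)*1000).round(1))
save(w,'w6.png',(160,60,480,300),2.5)
# pins/end/stop in jig frame from depth
C=toj(cloud(w))*1000
m=(C[...,2]>30)&(C[...,2]<46)&(w['z_map']>0)&(C[...,0]>-40)&(C[...,0]<90)&(abs(C[...,1])<115)
k,L,st,ce=cv2.connectedComponentsWithStats(m.astype(np.uint8))
for i in range(1,k):
    if st[i,4]>20: P=C[L==i]; print(ce[i].round(),st[i,4],np.percentile(P,[2,50,98],axis=0).round(1).tolist())
```

```text
[-0.74  0.84  1.17  1.84 -0.89  1.09  1.01] [ 0.3 -1.2 -3.3] 49.12668906919327 20.3
err 1 x [-0.0008, 0.0016, 0.0001, 0.002, 0.003, 0.004] | 0.0018 0.3
plate top z 0.09309975163270978
plate [595.3  -5. ] [88.  78.4] 12.9 11576 [246 151 148 127]
centre in tool [ 22.6  -0.4 -23.5] jig [21.9 23.4 93.1]
[294. 119.] 4386 [[-36.9, 63.5, 32.5], [3.3, 75.4, 38.2], [51.3, 107.0, 42.8]]
[370. 167.] 123 [[56.2, 37.6, 32.0], [58.9, 43.0, 39.3], [63.3, 46.4, 42.2]]
```

View pics/w6.png

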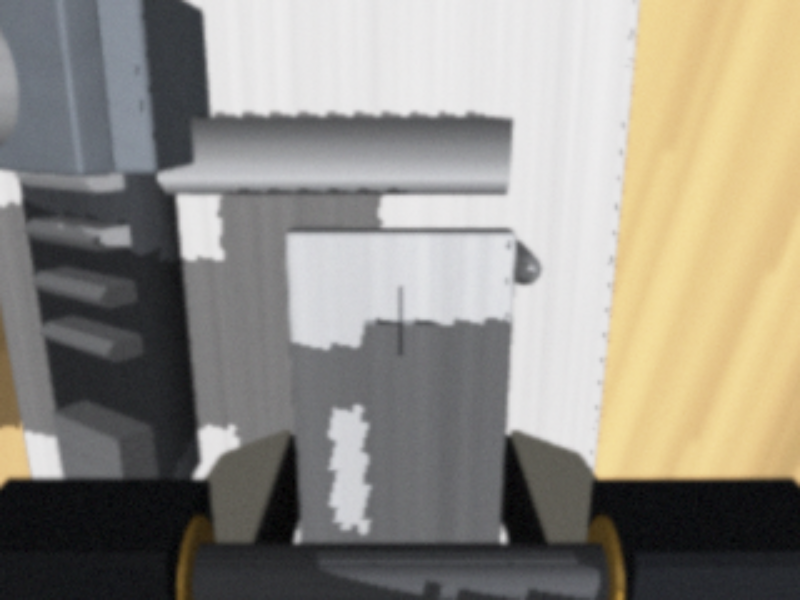

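The wrist view shows the plate held squarely, with its +y end edge at crop row 231 (columns 288–514) just short of the stop bar. The pin is at (525,262). The depth check puts that pin at (59.9, 42.0) mm, so the jig frame is good to about 1 mm.

```bash
cat >> h.py <<'E'
def held(grip=-.0154,y0=.06):
    "held plate: y of its +y end and its x sides, in tool and jig axes, from the wrist view (edge of mask in tool-x direction)"
    T=cur(); zt=T[2,3]-grip+.008; w=grab('wrist'); C=cloud(w)
    m=((abs(C[...,2]-zt)<.006)&(w['z_map']>0)).astype(np.uint8)
    k,L,st,ce=cv2.connectedComponentsWithStats(m); i=1+st[1:,4].argmax(); v,u=np.nonzero(L==i)
    E=[]
    for uu in np.unique(u)[8:-8]: E.append((uu,v[u==uu].min()-.5))
    P=(onz(w,E,zt)-T[:3,3])@T[:3,:3]; P=P[P[:,0]>np.percentile(P[:,0],60)-.004]
    P=P[abs(P[:,1])<.018]; f=np.polyfit(P[:,1],P[:,0],1)
    print('end at tool x %.4f slope %.4f n %d'%(f[1],f[0],len(P)),'u',u.min(),u.max())
    rows=[(u[v==vv].min()-.5,u[v==vv].max()+.5,vv) for vv in range(v.min()+6,v.min()+30,3)]
    a=(onz(w,[(r[0],r[2]) for r in rows],zt)-T[:3,3])@T[:3,:3]; b=(onz(w,[(r[1],r[2]) for r in rows],zt)-T[:3,3])@T[:3,:3]
    print('sides tool y',np.median(a[:,1]).round(4),np.median(b[:,1]).round(4))
    dx=f[1]-.06; return T,dx,(np.median(a[:,1])+np.median(b[:,1]))/2
E
python3 - <<'E'
from h import *
T,dx,dy=held(); print(dx,dy); c=T[:3,3]+T[:3,0]*dx+T[:3,1]*dy; print('centre jig',toj(c).round(4))
x=toj(JO+T[:3,0]); print('tool x in jig',x.round(4))
T1=bedpose(.026,0,.085,dx,0); plan(T,T1,2,'fix'); T2=bedpose(.026,0,.015,dx,0); plan(T1,T2,5,'down'); plan(T1,T2,7,'down')
E
```

```text
end at tool x 0.0620 slope -0.0003 n 67 u 250 388
sides tool y -0.0252 0.0245
0.0019687450574521204 -0.0003680875643083722
centre jig [0.0218 0.0022 0.0698]
tool x in jig [-0.0023  1.     -0.0032]
fix 2 x [-0.0011, 0.0019, 0.0001, 0.001, 0.002, 0.001] | 0.0022 0.1
down 5 x [0.0, 0.0, 0.014, 0.0, 0.0, 0.0] | 0.014 0.0
down 7 x [0.0, 0.0, 0.01, 0.0, 0.0, 0.0] | 0.01 0.0
```

Call:
arm_command(targets=[[[-0.0011,0.0019,0,0.001,0.002,0.001],[-0.0011,0.0019,0,0.001,0.002,0.001],[0,0,0.014,0,0,0],[0,0,0.014,0,0,0],[0,0,0.014,0,0,0],[0,0,0.014,0,0,0],[0,0,0.008,0,0,0],[0,0,0.004,0,0,0],[0,0,0,0,0,0]]])

```text
clock: 21.52
position: [0.6054, -0.028, 0.0015]
ee_rot: [-1.957, -2.456, -0.001]
force: [0.4, 0.4, -4.1]
width: 0.537
gripper_force: 40.0
```

Run:
```python
from h import *
s=arm.observe(); print((s['force']@JR).round(1),s['width']*91.8,s['clock'])
T=cur(); dx=.002; c=T[:3,3]+T[:3,0]*dx; p=toj(c); print('centre jig',p.round(4),'bottom',p[2]+.0154,toj(JO+T[:3,0]).round(4))
plan(T,bedpose(.028,0,.0128,dx,0),2,'next')
```

```text
[ 0.5  0.3 -4.1] 49.317996669012466 21.525
centre jig [0.0266 0.0008 0.0015] bottom 0.01686372452758288 [-7.0e-04  1.0e+00  1.1e-03]
next 2 x [-0.0004, 0.0007, 0.002, -0.0, -0.001, 0.0] | 0.0022 0.1
```

Call:
arm_command(targets=[[[-0.0004,0.0007,0.002,0,-0.001,0],[0,0,0.0015,0,0,0],[0,0,0.0005,0,0,0],[0,0,0,0,0,0]]])

```text
clock: 22.02
position: [0.6062, -0.0281, -0.0025]
ee_rot: [-1.958, -2.457, -0.0]
force: [0.2, -0.2, -3.7]
width: 0.541
gripper_force: 40.0
```

Call:
arm_command(targets=[[[0,0.001,0,0,0,0],[0,0.001,0,0,0,0],[0,0.001,0,0,0,0],[0,0,0,0,0,0]]])

```text
clock: 22.52
position: [0.6086, -0.0275, -0.0026]
ee_rot: [-1.958, -2.456, 0.001]
force: [-2.0, -0.7, -2.9]
width: 0.539
gripper_force: 40.0
```

```bash
cat >> h.py <<'E'
def st(dx=.002,grip=-.0154):
    s=arm.observe(); T=cur(); p=toj(T[:3,3]+T[:3,0]*dx)
    print('F',(s['force']@JR).round(1),'tau',(s['ft_torque']@JR).round(2),'w',round(s['width']*91.8,1),'clk',s['clock'],'centre',(p[:2]*1000).round(1),'bottom',((p[2]-grip)*1000).round(1),'tx',toj(JO+T[:3,0]).round(4))
E
python3 -c "from h import *;st()"
```

```text
F [-2.2 -0.3 -2.9] tau [-0.02  0.57  0.03] w 49.5 clk 22.525 centre [29.9  0.5] bottom 12.8 tx [-6.e-04  1.e+00  3.e-04]
```

Call:
arm_command(targets=[[[0,0.001,0.0005,0,0,0],[0,0,0.0005,0,0,0],[0,0,0,0,0,0]]])

```text
clock: 22.9
position: [0.6087, -0.0275, -0.0034]
ee_rot: [-1.958, -2.455, 0.001]
force: [-6.8, 0.6, 2.6]
width: 0.537
gripper_force: 40.0
```

```bash
python3 -c "from h import *;st()"
```

```text
F [-6.5  2.1  2.6] tau [0.23 1.44 0.04] w 49.3 clk 22.9 centre [29.9  0.5] bottom 12.0 tx [-0.e+00  1.e+00  9.e-04]
```

It is against the pins and on the bed. Release and lift.

Call:
arm_command(targets=[[[0,0,0,0,0,0],[0,0,0,0,0,0],[0,0,0,0,0,0],[0,0,-0.01,0,0,0],[0,0,-0.03,0,0,0],[0,0,-0.04,0,0,0],[0,0,-0.04,0,0,0],[0,0,0,0,0,0]]], jaw=0.06)

```text
clock: 23.9
position: [0.6119, -0.0282, 0.1201]
ee_rot: [1.956, 2.453, 0.005]
force: [0.0, 0.4, -1.2]
width: 0.651
gripper_force: 0.0
```

Run:
```python
from h import *
st(); w=grab('wrist'); hsv=cv2.cvtColor(w['pixels'],cv2.COLOR_RGB2HSV); C=toj(cloud(w))*1000
m=(abs(C[...,2]-20)<2.5)&(C[...,0]>-5)&(C[...,0]<62)&(abs(C[...,1])<62)
print(m.sum(),np.percentile(C[m],[1,50,99],axis=0).round(1))
T0=cur(); T1=dpose([.398,-.344,.10],-63.5); plan(T0,T1,11,'a')
for k in(3,6,9): print((T0@expm(np.real(logm(np.linalg.inv(T0)@T1))*k/11))[:3,3])
```

```text
F [ 0.1  0.4 -1.2] tau [0.   0.06 0.02] w 59.7 clk 23.9 centre [32.9 -0.8] bottom 135.5 tx [-5.0e-04  1.0e+00 -1.5e-03]
5591 [[  4.7 -58.3  18.9]
 [ 29.3   5.6  20.5]
 [ 53.8  58.1  22. ]]
a 11 x [-0.0365, -0.0078, 0.0032, 0.0, -0.0, 0.121] | 0.0375 6.9
[ 0.59903128 -0.13837301  0.10861938]
[ 0.54840604 -0.23779125  0.0989959 ]
[ 0.4657233  -0.3126958   0.08938429]
```

Call:
arm_command(targets=[[[-0.0365,-0.008,0.003,0,0,0.121],[-0.0365,-0.008,0.003,0,0,0.121],[-0.0365,-0.008,0.003,0,0,0.121],[-0.0365,-0.008,0.003,0,0,0.121],[-0.0365,-0.008,0.003,0,0,0.121],[-0.0365,-0.008,0.003,0,0,0.121],[-0.0365,-0.008,0.003,0,0,0.121],[-0.0365,-0.008,0.003,0,0,0.121],[-0.0365,-0.008,0.003,0,0,0.121]]], jaw=0.072)

```text
clock: 25.08
position: [0.4624, -0.3125, 0.0885]
ee_rot: [-2.949, -1.081, 0.002]
force: [-0.0, -1.5, 0.6]
width: 0.783
gripper_force: 0.0
```

Call:
arm_command(targets=[[[-0.0365,-0.008,0.003,0,0,0.121],[-0.0365,-0.008,0.003,0,0,0.121],[0,0,0,0,0,0],[0,0,0,0,0,0]]])

```text
clock: 25.58
position: [0.3963, -0.3426, 0.083]
ee_rot: [-3.056, -0.725, 0.0]
force: [1.4, 0.4, 0.3]
width: 0.783
gripper_force: 0.0
```

Run:
```python
from h import *
s=arm.observe(); print(s['joints'].round(2),s['position'].round(4))
T0=cur(); plan(T0,dpose([.398,-.344,.10],-63.5),1,'err')
w,r=plate(.008,(.398,-.344)); a=r[2] if r[1][0]<r[1][1] else r[2]+90
a=(a+63.5+90)%180-90-63.5; print(a)
T1=dpose([r[0][0]/1e3,r[0][1]/1e3,.012],a); plan(T0,T1,6,'down')
```

```text
[-0.19  0.78  1.29  2.02 -0.89  1.06  0.43] [ 0.3963 -0.3426  0.083 ]
err 1 x [0.0009, 0.002, -0.0, -0.001, -0.0, 0.003] | 0.0022 0.2
plate [ 397.2 -344.5] [118.7  50. ] 26.6 6537 [295 136  57 122]
-63.41717529296875
down 6 x [-0.0, 0.0004, 0.0147, -0.0, -0.0, 0.0] | 0.0147 0.0
```

Call:
arm_command(targets=[[[0,0.0004,0.0147,0,0,0],[0,0.0004,0.0147,0,0,0],[0,0.0004,0.0147,0,0,0],[0,0.0004,0.0147,0,0,0],[0,0.0004,0.0147,0,0,0],[0,0.0004,0.0147,0,0,0],[0,0,0.0045,0,0,0],[0,0,0.003,0,0,0],[0,0,0.0015,0,0,0],[0,0,0,0,0,0]]])

```text
clock: 26.88
position: [0.3972, -0.3453, -0.0136]
ee_rot: [3.057, 0.724, 0.001]
force: [0.1, -0.1, 0.0]
width: 0.784
gripper_force: 0.0
```

Run:
```python
from h import *
s=arm.observe(); print(s['joints'].round(2))
plan(cur(),dpose([.3972,-.3445,.0016],-63.4),1,'err')
```

```text
[-0.09  0.9   1.11  2.08 -1.08  0.92  0.56]
err 1 x [0.0004, -0.0007, 0.0018, 0.0, -0.0, 0.001] | 0.002 0.1
```

Call:
arm_command(targets=[[[0,-0.0007,0.0015,0,0,0],[0,0,0,0,0,0]]])

```text
clock: 27.12
position: [0.3967, -0.3445, -0.0152]
ee_rot: [-3.057, -0.724, -0.0]
force: [-0.9, 0.0, -0.4]
width: 0.785
gripper_force: 0.0
```

Call:
arm_command(targets=[[[0,0,0,0,0,0],[0,0,0,0,0,0],[0,0,0,0,0,0],[0,0,0,0,0,0],[0,0,0,0,0,0]]], jaw=0.04, newtons=40)

```text
clock: 27.75
position: [0.3968, -0.3447, -0.0152]
ee_rot: [3.057, 0.723, 0.0]
force: [0.2, -0.5, 0.0]
width: 0.538
gripper_force: 40.0
```

Run:
```python
from h import *
st(); print(cur()[2,3])
T0=cur(); T1=T0.copy(); T1[2,3]+=.1; T2=bedpose(.024,0,.095)
plan(T1,T2,12,'over')
for k in(3,6,9): print((T1@expm(np.real(logm(np.linalg.inv(T1)@T2))*k/12))[:3,3])
```

```text
F [ 0.1 -0.5  0. ] tau [-0.21  0.13  0.04] w 49.4 clk 27.75 centre [-245.3 -263.2] bottom 0.2 tx [9.712e-01 2.382e-01 1.000e-04]
-0.015210761047709222
over 12 x [0.0338, 0.0027, 0.0004, 0.0, -0.0, -0.111] | 0.0339 6.4
[ 0.48595415 -0.29640043  0.08349655]
[ 0.5544871  -0.22159646  0.08220025]
[ 0.5948429  -0.12851691  0.08090106]
```

Call:
arm_command(targets=[[[0,0,-0.01,0,0,0],[0,0,-0.03,0,0,0],[0,0,-0.03,0,0,0],[0,0,-0.03,0,0,0],[0.034,0.0027,0,0,0,-0.111],[0.034,0.0027,0,0,0,-0.111],[0.034,0.0027,0,0,0,-0.111],[0.034,0.0027,0,0,0,-0.111],[0.034,0.0027,0,0,0,-0.111],[0.034,0.0027,0,0,0,-0.111]]])

```text
clock: 29.0
position: [0.5563, -0.2188, 0.0845]
ee_rot: [-2.646, -1.693, 0.001]
force: [0.6, 0.2, -3.7]
width: 0.541
gripper_force: 40.0
```

Call:
arm_command(targets=[[[0.034,0.0027,0,0,0,-0.111],[0.034,0.0027,0,0,0,-0.111],[0.034,0.0027,0,0,0,-0.111],[0.034,0.0027,0,0,0,-0.111],[0.034,0.0027,0,0,0,-0.111],[0.034,0.0027,0,0,0,-0.111],[0,0,0,0,0,0],[0,0,0,0,0,0]]])

```text
clock: 30.0
position: [0.6031, -0.0254, 0.0848]
ee_rot: [-1.955, -2.459, 0.001]
force: [0.8, -0.4, -4.1]
width: 0.538
gripper_force: 40.0
```

Run:
```python
from h import *
st(grip=-.0152); print(arm.observe()['joints'].round(2))
T,dx,dy=held(-.0152); print(dx,dy)
T1=bedpose(.026,.0003,.095,dx,0,-.0152); plan(T,T1,2,'fix')
```

```text
F [ 0.7 -0.6 -4.1] tau [-0.09  0.1   0.  ] w 49.4 clk 30.0 centre [24.9  3.8] bottom 100.0 tx [-3.2e-03  1.0e+00 -3.0e-04]
[-0.65  0.71  0.96  1.82 -0.69  0.99  0.83]
end at tool x 0.0614 slope -0.0010 n 67 u 252 388
sides tool y -0.0253 0.0245
0.0013929499783590649 -0.0003672213477986311
fix 2 x [-0.0015, 0.0005, 0.0025, -0.0, 0.0, 0.002] | 0.003 0.1
```

Call:
arm_command(targets=[[[-0.0015,0.0005,0.0025,0,0,0.002],[-0.0015,0.0005,0.0025,0,0,0.002],[0,0,0.016,0,0,0],[0,0,0.016,0,0,0],[0,0,0.016,0,0,0],[0,0,0.012,0,0,0],[0,0,0.006,0,0,0],[0,0,0.004,0,0,0],[0,0,0,0,0,0]]])

```text
clock: 31.18
position: [0.605, -0.0285, 0.0098]
ee_rot: [1.962, 2.454, 0.0]
force: [-0.3, -0.1, -4.3]
width: 0.538
gripper_force: 40.0
```

Run:
```python
from h import *
st(.0014,-.0152); plan(cur(),bedpose(.0280,.0003,.0212,.0014,0,-.0152),2,'next')
```

```text
F [-0.3  0.  -4.3] tau [-0.1   0.05 -0.03] w 49.4 clk 31.175 centre [26.1 -0.2] bottom 25.0 tx [2.2e-03 1.0e+00 1.0e-04]
next 2 x [0.0003, 0.001, 0.0019, 0.0, -0.0, -0.001] | 0.0022 0.1
```

Call:
arm_command(targets=[[[0.0003,0.001,0.0019,0,0,-0.001],[0.0003,0.001,0.0015,0,0,-0.001],[0,0,0,0,0,0],[0,0.001,0,0,0,0],[0,0.001,0.0005,0,0,0],[0,0,0,0,0,0]]])

```text
clock: 31.92
position: [0.6084, -0.027, 0.0058]
ee_rot: [-1.959, -2.455, 0.0]
force: [-1.2, -0.1, -3.2]
width: 0.537
gripper_force: 40.0
```

```bash
python3 -c "from h import *;st(.0014,-.0152)"
```

```text
F [-1.2  0.2 -3.2] tau [-0.06  0.23  0.02] w 49.3 clk 31.925 centre [29.8  0.4] bottom 21.0 tx [3.e-04 1.e+00 2.e-04]
```

Call:
arm_command(targets=[[[0,0.001,0.0005,0,0,0],[0,0.0005,0.0006,0,0,0],[0,0,0,0,0,0]]])

```text
clock: 32.3
position: [0.6086, -0.027, 0.0048]
ee_rot: [-1.959, -2.454, 0.002]
force: [-6.9, -0.8, 2.6]
width: 0.532
gripper_force: 40.0
```

```bash
python3 -c "from h import *;st(.0014,-.0152)"
```

```text
F [-6.9  0.8  2.6] tau [0.15 1.61 0.12] w 48.9 clk 32.3 centre [29.9  0.5] bottom 20.0 tx [8.0e-04 1.0e+00 1.1e-03]
```

Plate 2 is against the pins, with its underside at 20 mm. Release and rise.

Call:
arm_command(targets=[[[0,0,0,0,0,0],[0,0,0,0,0,0],[0,0,0,0,0,0],[0,0,-0.01,0,0,0],[0,0,-0.03,0,0,0],[0,0,-0.04,0,0,0],[0,0,-0.04,0,0,0],[0,0,-0.04,0,0,0],[0,0,0,0,0,0]]], jaw=0.06)

```text
clock: 33.42
position: [0.6119, -0.0275, 0.1685]
ee_rot: [1.957, 2.452, 0.006]
force: [0.6, 0.3, -0.8]
width: 0.655
gripper_force: 0.0
```

Run:
```python
from h import *
st(); w=grab('wrist'); C=toj(cloud(w))*1000
for z in(28,20):
    m=(abs(C[...,2]-z)<2.5)&(C[...,0]>-5)&(C[...,0]<62)&(abs(C[...,1])<62.3)
    print(z,m.sum(),np.percentile(C[m],[1,50,99],axis=0).round(1).tolist())
m=(abs(C[...,2]-28)<2.5)&(C[...,0]>-5)&(C[...,0]<62)&(abs(C[...,1])<62.3)
k,L,s_,_=cv2.connectedComponentsWithStats(m.astype(np.uint8)); i=1+s_[1:,4].argmax()
c=max(cv2.findContours((L==i).astype(np.uint8),cv2.RETR_EXTERNAL,cv2.CHAIN_APPROX_NONE)[0],key=len)[:,0]
r=cv2.minAreaRect((toj(onz(w,c,.028))[:,:2]*1000).astype(np.float32)); print('top plate in jig',r)
m=(w['pixels'].max(2)<60)&(abs(C[...,1]-93)<32)&(abs(C[...,0]+108)<22)&(abs(C[...,2]-97)<14)&(w['z_map']>0)
print('handle',m.sum(),C[m].mean(0).round(1) if m.any() else '')
```

```text
F [ 0.6  0.2 -0.8] tau [-0.09  0.07 -0.01] w 60.1 clk 33.425 centre [33.1 -0.2] bottom 183.9 tx [ 6.0e-04  1.0e+00 -1.1e-03]
28 4389 [[4.7, -58.2, 26.8], [29.3, 4.9, 28.5], [53.8, 59.2, 30.1]]
20 16 [[54.6, -40.7, 17.6], [56.8, -37.9, 20.0], [61.7, 46.5, 22.4]]
top plate in jig ((32.767127990722656, 0.03835296630859375), (118.65238952636719, 57.158905029296875), 89.93085479736328)
handle 1010 [-106.    94.4   98.6]
```

The pile is square: both plates read x 4.7–53.8 mm, the top is level at 28 mm, and nothing of the lower plate shows. The plunger is home.

```bash
python3 -c "from h import *;print(arm.sign_off())"
```

```text
the job is handed in; nothing more can be done
None
```

The job is handed in: the stop is in the 64 mm notch with its plunger home, and both plates lie flat as one square pile against the pins; I handled none of the four bystanders but did not re-check them by camera at the end.

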